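Put two plaster knives away in the slanted rack and lock them in

ROBOT

A 6-joint arm with a two-finger parallel gripper is mounted at the origin on the work surface; the furniture and walls round the work are solid. World frame = base frame: x ahead of the robot, y to its left, z up, the work surface at z = 0. Lengths are in m, angles in degrees, forces in N, time in s.
With the tool pointing down it reaches from about 0.375 to 0.975 m from the base axis. Payload 3.8 kg.
Tool frame: the origin (TCP) lies at the centre of the arm's flange, where the gripper is bolted on; the fingertips stand 166 mm ahead of it and the grasp point (between the pads) lies 147 mm ahead of it; z points along the fingers, y is the line along which they close (so a half turn about z gives the same grasp; the last joint's range is limited). The gripper opens to 88 mm and grips with 3 to 60 N. Pads are 18 mm wide; open, the fingers measure 123 mm over their backs; the gripper's body (75 mm by 187 mm) begins 45 mm behind the grasp point.
Start: joints at [62.401, 15.12, 91.902, -0, 72.978, -2.114], TCP at [0.29, 0.609, 0.405] pointing down, gripper open.
Joint ranges: [-150.88, 150.88], [-54.13, 125.18], [17.81, 147.31], [-75.09, 255.09], [0, 152.58], [-146.25, 146.25]. Speed limits (degrees/s): [147.25, 147.25, 180, 180, 180, 180].

INTERFACE

Orientations are given as [roll, pitch, yaw] about the fixed x, y, z axes, in that order (R = Rz(yaw) Ry(pitch) Rx(roll)).
In Python, from cell import * gives the robot as it stands.
- The arm moves only by the tool carry_out, never from a script. Its argument "rows" is a list of rows, each an object with "grip": the closure, from -1 (fully open) to 1 (shut); "xyz": the shift along the tool's x, y, z in m, a list of three; "turn": the turn about the tool's z in rad. A call has 1 to 12 rows; each row is the pose to reach, as a shift and turn from the pose commanded when the call began, along the tool's axes at that moment; what a row does not reach only later rows make up. A row lasts 1/8 s, in which the tool goes at most 62.5 mm and 10.7 degrees, less where a joint would pass 70% of its speed; a pose out of reach is approached as far as the arm can. A call with a gripper value outside its range is refused whole. The fingers move at their own pace and stop on an object; "grip_force" is the grip in N (left out, the last holds). Time passes only in rows, so rows that repeat a pose let the fingers close. It gives the time, the measured TCP pose, the force, the opening and the grip force at its end, in the units of the state.
- get_obs(): the state, without advancing time (a new reading comes with each control period).
- camera(name): name is "side" or "top"; returns a dict with "color" (384x512x3 uint8, blue, green, red), "fx", "fy", "cx", "cy" (pixels), "k1" (the pictures are not rectified: a ray, as slopes to the right and down, at radius r is drawn at 1 + k1 r^2 times it, then the intrinsics apply), "xyz" and "orientation" of the camera in the world. Camera axes: x right, y down, z forward; pixel columns grow to the right and rows downward; lengths in m; the calibration is good to about 2 mm. A picture is of the moment at which its call begins. There is no depth.
- job_done(): hands the job in; it is judged then, once.
The state is a dict: "clock": time; "q": joint angles; "qvel": joint speeds; "tau": joint torques, N m; "tcp_pos": TCP position; "ee_rot": TCP orientation; "contact_force": force on the tool from outside, world axes, zero at the start; "ft_torque": the same for the moment, N m; "opening": finger opening in m; "finger_force": force on a finger pad.
Only numpy, scipy, OpenCV 4.12 (cv2) and the standard library are available. Lean on these libraries where they do the work, as an engineer would, in place of code of your own. Each camera call takes 0.05 s, during which the arm holds its last target. There are 200 camera calls.

TASK

Move the two plaster knives from the upright draining stand into the slanted rack, blade down: the wide-bladed knife in the wide slot, the narrow-bladed one in the narrow slot, each slid fully home until its collar sits on the rack. With both knives home, push the rack's keeper bar all the way up the slope over their collars so that it locks them in. Leave the bottle, the wax block and the bur block where they stand.

Things in the scene. Friction and masses are not known exactly. Their poses are not given: they have to be found in the camera images.
- wide_knife: Plaster knife, wide blade: steel, 28 mm wide (own x), 3 thick (y), 50 long, last 6 mm narrower and thinner. Dark collar 40 x 20 x 6 mm (x, y, z). Black handle 22 x 14 mm (x, y), from 6 to 61 mm above the origin. 70 g. Origin: middle of the collar's underside, where the blade begins; z runs up the handle. Half-turn symmetric. Starts upright in either slot of the stand.
- narrow_knife: Plaster knife like the wide one, but its blade is 18 mm wide and its handle slimmer, 12 x 14 mm (x, y), from 6 to 61 mm above the origin (middle of the underside of the 40 x 20 x 6 mm collar); z up the handle, x along the blade's width, y through its thickness; blade 50 mm long to -z. Starts upright in the other slot of the stand.
- stand: Draining stand, fixed: white top plate 60 x 124 x 12 mm, its top 136 mm up, on two end legs over a grey plate 70 x 134 x 8 mm; origin at the centre of the underside. Two equal through slots, 32 (own x) by 6.5 mm (own y), at own y = -33 and +33 mm; the knives hang in them, collars on the top plate, blades in view below.
- rack_head: Slotted head of the fixed metal rack, 90 (own x) by 180 (y, -78 to +102) by 60 mm (z), origin on its underside. z points out of the slots and leans 30 degrees from vertical toward the rack's front: a knife goes in along -z, handle leaning to the front. x runs up the slope, along the slots' length; y across them. Keeper guides 18 mm high stand on the face at y = -74 and +98 mm.
- wide_slot (a point): Centre of the wide slot's mouth, on the head's top face (60 mm above its underside): 32 mm (rack_head x) by 6.5 mm (rack_head y), 56 mm deep. A knife is home when its origin is here. Axes as rack_head.
- narrow_slot (a point): Centre of the narrow slot's mouth, on the head's top face, 75 mm from the wide one along rack_head +y: 22 mm (rack_head x) by 6.5 mm (rack_head y), 56 mm deep. Axes as rack_head.
- keeper (a joint): Keeper bar, slides along rack_head +x (up the slope): 0 m open, at the head's lower (front) edge, 11 mm clear of the collars; 0.016 m closed, 5 mm over the front ends of both collars, 2.5 mm above them. Steel, 12 x 166 x 5 mm, 8.5 mm over the top face. Stays where left; about 2 N moves it. It strikes a collar that is not fully down.
- keeper_grip (a point): Point on the keeper's black grip post, which stands on the bar 48 mm beyond the narrow slot along rack_head +y and moves with it. Post 12 (rack_head x) by 14 mm, parallel to rack_head z, from 13.5 to 59.5 mm over the top face; this point is on its axis, 43.5 mm over the face, 16 mm below its top. Axes as rack_head.
- parts_drawers: Obstacle: grey drawer cabinet, fixed, between the stand and the rack: 150 (own x) by 240 (y) by 150 mm high, one top drawer pulled 30 mm out of its -x front; origin at the centre of its underside. Carry the knives over it.
- blue_paper_bin: Obstacle: blue bin of papers, fixed, on the rack's other side (-y): about 200 (own x) by 215 mm (y), walls up to 140 mm high, the papers higher; its centre is 39 mm along own +x from its origin, on the underside.
- bottle: Bystander: small bottle with a cap, 30 mm across, 60 mm high, standing near the rack; origin at the centre of its underside.
- wax: Bystander: flat wax block 32 x 55 x 14 mm; origin at the centre of its underside.
- bur_block: Bystander: bur block 42 x 62 x 36 mm with small burs stuck in its top; origin at the centre of its underside.
Not all that is in view belongs to the job. What is shaped like the wide_knife but purple is not meant.

How it is judged:
By the outcome, as a careful person would: the job done as asked, in the order asked, and still so for the second after the job is handed in, with the robot touching nothing.
It also fails if it takes over 70 s, if anything falls off the work surface, if the arm or the gripper's body presses on something with over 40 N, if the wrist force passes 120 N, or if a joint passes its speed limit or range.

## Working session

There is one attempt and no reset: what is moved stays moved. The work goes in short steps, Python scripts to look and compute and a tool call to move; the robot and the scene stay as the last step left them, time stands still between calls to the robot, and variables do not carry over. Pictures are saved under pics/ and viewed, at most 10 in all, crops included, and the job is handed in when it is done.

Besides the shell and the picture viewer there is one more tool, called as name(argument=value, ...) on one line, values as JSON. carry_out: Moves the arm, as the interface text tells. Its arguments: {"type":"object","properties":{"rows":{"type":"array","items":{"type":"object","properties":{"grip":{"type":"number"},"xyz":{"type":"array","items":{"type":"number"}},"turn":{"type":"number"}}}},"grip_force":{"type":"number"}},"required":["rows"]}

```bash
mkdir -p pics; ls
python3 - <<'E'
from cell import *
import cv2
for n in("side","top"):
    c=camera(n); cv2.imwrite(f"pics/{n}0.png",c["color"]); print(n,{k:v for k,v in c.items() if k!="color"})
print(get_obs())
E
```

```text
pics
side {'fx': 378.6156619143831, 'fy': 378.6156619143831, 'cx': 260.92740911962085, 'cy': 187.97446669054307, 'k1': 0.024522767525818237, 'xyz': array([0.6082357 , 0.73449767, 0.91417923]), 'orientation': array([-140.46130947,   -0.40148916,  166.15861623])}
top {'fx': 420.11389592392703, 'fy': 420.11389592392703, 'cx': 265.23262249259693, 'cy': 190.56849084497478, 'k1': -0.10442053487078583, 'xyz': array([0.19978029, 0.08822012, 1.42457267]), 'orientation': array([-170.55360492,   -0.41317258,  -91.34588162])}
{'clock': 0.1, 'q': array([ 6.24007250e+01,  1.51656901e+01,  9.19728624e+01, -9.58473781e-04,
        7.29785107e+01, -2.11504825e+00]), 'qvel': array([-4.50021581e-02, -3.61013347e-03, -2.65365757e-01,  8.61679992e-05,
        6.24283348e-02,  5.10039414e-02]), 'tau': array([ 4.99631715e-04, -5.03614998e+01, -3.58073723e+01,  7.31608202e-02,
        2.32658093e-02, -4.83840449e-05]), 'tcp_pos': array([0.29029833, 0.60904722, 0.40350754]), 'ee_rot': array([-1.79882983e+02, -3.40506465e-03,  1.54516051e+02]), 'contact_force': array([-0.31837099, -0.97520758,  1.14809993]), 'ft_torque': array([-0.00641483,  0.03024065,  0.01998207]), 'finger_force': 0.0, 'opening': 0.0882132766469459}
```

View pics/side0.png

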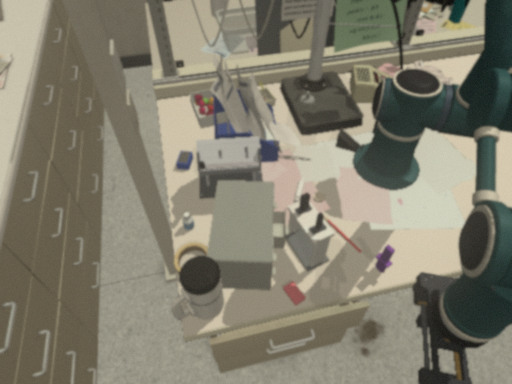

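View pics/top0.png

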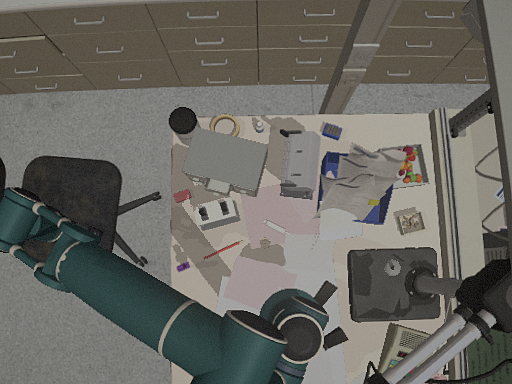

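Candidates for the wide knife: the black handles in the stand (side 305,203 and 318,222) and the purple one lying at side (385,258). Purple is excluded, so it is one of the two in the stand. I'll take enlarged crops of the stand and rack to confirm which.

Run:
```python
import cv2,numpy as np
def crop(n,x,y,w,h,s,o):
    i=cv2.imread(f"pics/{n}0.png")[y:y+h,x:x+w]
    i=cv2.resize(i,None,fx=s,fy=s,interpolation=cv2.INTER_CUBIC)
    i=cv2.convertScaleAbs(i,alpha=1.25)
    for k in range(0,w,10):
        cv2.line(i,(k*s,0),(k*s,6),(0,0,255),1); 
        if k%20==0: cv2.putText(i,str(x+k),(k*s,18),0,.4,(0,0,255),1)
    for k in range(0,h,10):
        cv2.line(i,(0,k*s),(6,k*s),(0,0,255),1)
        if k%20==0: cv2.putText(i,str(y+k),(8,k*s+4),0,.4,(0,0,255),1)
    cv2.imwrite(f"pics/{o}.png",i)
crop("side",180,130,160,145,5,"side_c") if 0 else crop("side",185,130,155,118,5,"side_c")
crop("top",175,117,150,120,5,"top_c")
```

```text
(no output)
```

View pics/side_c.png

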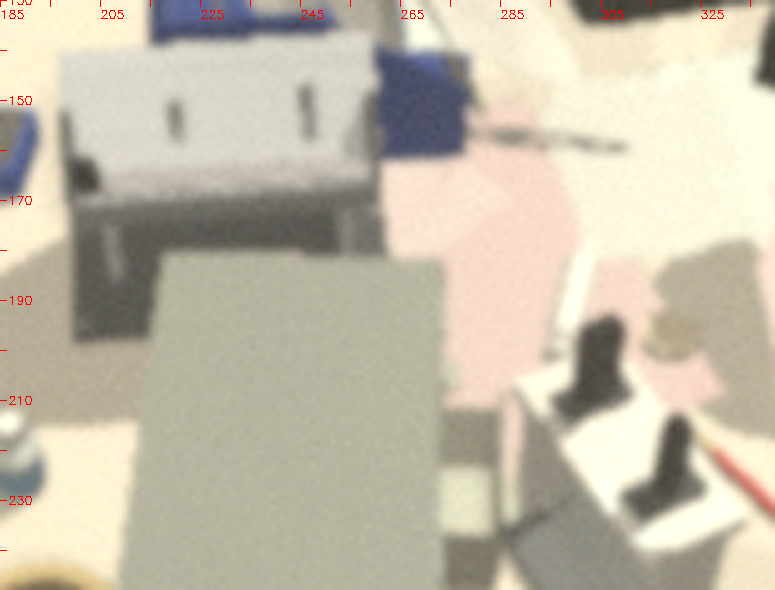

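View pics/top_c.png

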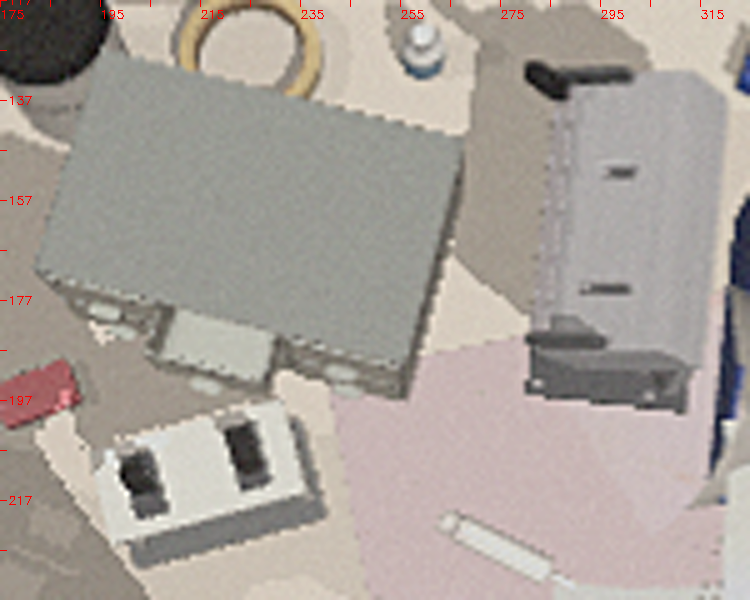

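Side view: the knife at (305,203) has the broad handle and the one at (320,220) the slim handle, so wide_knife is the left/upper one in the side view and the right one in top (223,207). The rack has its narrow slot at side (220,154) / top (299,151), its wide slot at side (247,152) / top (296,175), and the black keeper post at side (201,164) / top (283,132).

```bash
cat > h.py <<'E'
import numpy as np, cv2
from scipy.optimize import least_squares
from scipy.spatial.transform import Rotation as R
C={"side":dict(f=378.6156619,c=(260.9274091,187.9744667),k=.024522767,p=(0.6082357,0.73449767,0.91417923),o=(-140.46130947,-0.40148916,166.15861623)),
"top":dict(f=420.1138959,c=(265.2326225,190.5684908),k=-.104420535,p=(0.19978029,0.08822012,1.42457267),o=(-170.55360492,-0.41317258,-91.34588162))}
def proj(n,P):
    c=C[n]; r=R.from_euler("xyz",c["o"],degrees=True).inv()
    K=np.array([[c["f"],0,c["c"][0]],[0,c["f"],c["c"][1]],[0,0,1.]])
    P=np.atleast_2d(np.asarray(P,float))
    return cv2.projectPoints(P,r.as_rotvec(),-r.apply(c["p"]),K,np.array([c["k"],0,0,0]))[0][:,0]
def rackR(yaw): # columns x,y,z of rack; yaw=heading of horizontal part of rack +x
    return R.from_euler("z",yaw,degrees=True)*R.from_euler("y",-30,degrees=True)
def rack(p,L): return rackR(p[3]).apply(L)+p[:3]
def stand(p,L): return R.from_euler("z",p[2],degrees=True).apply(L)+[p[0],p[1],0]
def fit(fn,p0,obs):
    f=lambda p:np.concatenate([(proj(n,fn(p,np.array([l])))[0]-u) for n,l,u in obs])
    s=least_squares(f,p0,loss="soft_l1"); return s.x,s.fun.reshape(-1,2)
E
cat > fit0.py <<'E'
from h import *
ro=[("side",(16,75,0),(219.6,150.4)),("side",(-16+5,75,0),(221,158.4)),("side",(16,0,0),(245.8,147.2)),("side",(-16,0,0),(247.6,157.6)),
("top",(-11,75,0),(296.2,151.6)),("top",(11,75,0),(302.4,151.2)),("top",(-16,0,0),(291.2,175)),("top",(16,0,0),(301,174.8))]
ro[0]=("side",(11,75,0),(219.6,150.4))
ro=[(n,np.array(l)/1e3,u) for n,l,u in ro]
p,r=fit(rack,[.4,.1,.15,-95],ro); print("rack",p.round(4)); print(r.round(2).tolist())
for n in C: print(n,"post top",proj(n,rack(p,np.array([[-37,123,59.5],[-45,-37-41+0,0],[45,-41,0],[45,139,0],[-45,139,0]])/1e3)).round(1).tolist())
so=[("side",(288,207)),("side",(314,240)),("side",(334.4,233.6)),("top",(194.4,211)),("top",(198,225.6)),("top",(231.6,197.4)),("top",(236.6,215.4))]
co=dict(side=[(30,-62),(30,62),(-30,62)],top=[(30,62),(-30,62),(30,-62),(-30,-62)])
it={k:iter(v) for k,v in co.items()}
so=[(n,np.array([*next(it[n]),136])/1e3,u) for n,u in so]
s,r=fit(stand,[.4,.35,10],so); print("stand",s.round(4)); print(r.round(2).tolist())
for n in C: print(n,"W/N collar,handletop",proj(n,stand(s,np.array([[0,-33,142],[0,-33,197],[0,33,142],[0,33,197]])/1e3)).round(1).tolist())
E
python3 fit0.py
```

```text
rack [ 4.59900e-01 -2.39000e-02  1.39300e-01 -9.83643e+01]
[[0.03, -0.05], [-0.89, -0.6], [-0.17, -0.15], [-1.16, 0.23], [-0.55, 0.56], [-0.46, 0.81], [0.41, 0.16], [-0.17, 0.42]]
side post top [[201.6, 162.9], [274.3, 165.9], [259.0, 136.5], [196.5, 140.3], [198.2, 170.9]]
top post top [[281.6, 132.1], [280.6, 199.2], [308.0, 188.3], [313.9, 132.1], [288.4, 133.4]]
stand [ 0.3509  0.2319 14.4139]
[[-0.55, -3.23], [0.02, 0.3], [0.24, -3.2], [-1.65, -3.1], [-0.46, 0.96], [-0.21, -0.21], [-0.15, 0.34]]
side W/N collar,handletop [[303.6, 206.0], [305.7, 192.4], [318.0, 225.1], [320.9, 211.9]]
top W/N collar,handletop [[224.7, 208.7], [223.0, 206.4], [203.9, 214.5], [201.4, 212.5]]
```

```bash
cat > sil.py <<'E'
from h import *
from scipy.optimize import minimize
def box(x,y,z0,z1): return np.array([[a,b,c] for a in(-x,x) for b in(-y,y) for c in(z0,z1)])/1e3
def knife(wide): return [box(20,10,0,6),box(11 if wide else 6,7,6,61)]
img={n:cv2.cvtColor(cv2.imread(f"pics/{n}0.png"),cv2.COLOR_BGR2GRAY).astype(float) for n in C}
S=8
def render(n,parts,sh):
    m=np.zeros((sh[3]*S,sh[2]*S),np.uint8)
    for P in parts:
        u=(proj(n,P)+.5-[sh[0],sh[1]])*S-.5
        cv2.fillConvexPoly(m,cv2.convexHull(u.astype(np.float32)).astype(int),255)
    return cv2.GaussianBlur(cv2.resize(m,(sh[2],sh[3]),interpolation=cv2.INTER_AREA).astype(float)/255,(0,0),.6)
def cost(p,cams,wfirst,full=False):
    o=np.array([0,0,136])/1e3; e=[]
    for n in cams:
        sh=(286,185,55,60) if n=="side" else (190,195,52,36)
        parts=[stand(p,b+o+[0,yy,0]) for yy,w in((-.033,wfirst),(.033,not wfirst)) for b in knife(w)]
        r=render(n,parts,sh); m=cv2.dilate((r>.02).astype(np.uint8),np.ones((5,5)))>0
        g=img[n][sh[1]:sh[1]+sh[3],sh[0]:sh[0]+sh[2]]
        d=np.clip((190-g)/110,0,1)
        e.append((((d-r)**2)*m).sum())
    return sum(e)
if __name__=="__main__":
    for cams in(["side"],["top"],["side","top"]):
        for wf in(True,False):
            b=min((minimize(cost,[.351+dx,.232+dy,t],args=(cams,wf),method="Nelder-Mead",options=dict(initial_simplex=np.array([.351+dx,.232+dy,t])+np.array([[0,0,0],[.004,0,0],[0,.004,0],[0,0,5]]))) for dx in(0,.006) for dy in (0,.006) for t in(12,17)),key=lambda s:s.fun)
            print(cams,wf,b.x.round(4),round(b.fun,2))
E
python3 sil.py
```

```text
['side'] True [ 0.354   0.2383 14.6728] 35.67
['side'] False [ 0.3543  0.2383 14.3313] 71.01
['top'] True [ 0.3548  0.234  14.6441] 22.85
['top'] False [ 0.3548  0.234  14.6118] 24.53
['side', 'top'] True [ 0.3542  0.2363 14.2264] 84.87
['side', 'top'] False [ 0.3543  0.2363 14.0209] 119.77
```

```bash
cat > go.py <<'E'
import sys,numpy as np
from cell import get_obs
from scipy.spatial.transform import Rotation as R
o=get_obs(); r=R.from_euler("xyz",o["ee_rot"],degrees=True)
print("t",o["clock"],"tcp",o["tcp_pos"].round(4),"rot",o["ee_rot"].round(2),"F",o["contact_force"].round(1),"op",round(o["opening"],4),"q",o["q"].round(0))
for a in sys.argv[1:]:
    x,y,z,psi=map(float,a.split(","))
    print("shift",r.inv().apply(np.array([x,y,z])-o["tcp_pos"]).round(4),"turn",np.radians((o["ee_rot"][2]-psi+180)%360-180).round(3))
E
python3 go.py .3628,.2046,.40,-165.6 .3628,.2046,.323,-165.6
```

```text
t 0.1 tcp [0.2903 0.609  0.4035] rot [-179.88   -0.    154.52] F [-0.3 -1.   1.1] op 0.0882 q [62. 15. 92. -0. 73. -2.]
shift [-0.2395 -0.3339  0.0042] turn -0.696
shift [-0.2395 -0.3337  0.0812] turn -0.696
```

carry_out(rows=[{"grip": -0.1,"xyz": [-0.04,-0.056,0],"turn": -0.12},{"grip": -0.1,"xyz": [-0.08,-0.111,0],"turn": -0.24},{"grip": -0.1,"xyz": [-0.12,-0.167,0],"turn": -0.36},{"grip": -0.1,"xyz": [-0.16,-0.223,0],"turn": -0.48},{"grip": -0.1,"xyz": [-0.2,-0.279,0],"turn": -0.6},{"grip": -0.1,"xyz": [-0.2395,-0.334,0.004],"turn": -0.696},{"grip": -0.1,"xyz": [-0.2395,-0.334,0.004],"turn": -0.696},{"grip": -0.1,"xyz": [-0.2395,-0.334,0.004],"turn": -0.696},{"grip": -0.1,"xyz": [-0.2395,-0.334,0.004],"turn": -0.696},{"grip": -0.1,"xyz": [-0.2395,-0.334,0.004],"turn": -0.696}])

```text
clock: 1.35
tcp_pos: [0.3628, 0.2057, 0.4007]
ee_rot: [180.0, -0.0, -165.5]
contact_force: [-0.5, 0.1, -0.5]
opening: 0.0485
finger_force: 0.0
```

```bash
python3 go.py .3628,.2046,.325,-165.6; python3 -c "
from cell import *
import cv2
a=[cv2.resize(camera(n)['color'][y:y+100,x:x+130],None,fx=3,fy=3,interpolation=2) for n,x,y in(('side',250,150),('top',170,150))]
cv2.imwrite('pics/a1.png',cv2.hconcat(a))"
```

```text
t 1.35 tcp [0.3628 0.2057 0.4007] rot [ 1.7998e+02 -1.0000e-02 -1.6553e+02] F [-0.5  0.1 -0.5] op 0.0485 q [ 26. -14. 122.   0.  72. -78.]
shift [ 0.0003 -0.0011  0.0757] turn 0.001
```

View pics/a1.png

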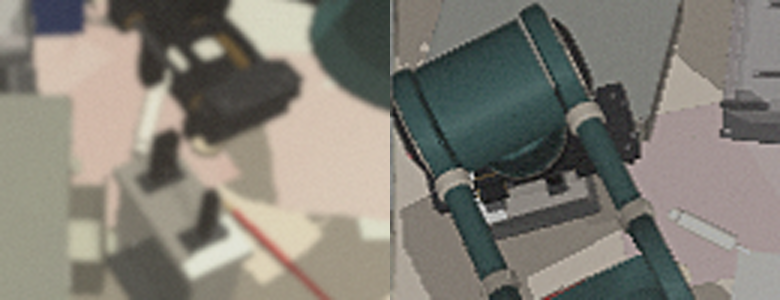

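The view shows the fingers above the stand, straddling the wide handle at side px ≈(304,203). I'll descend and close.

carry_out(rows=[{"grip": -0.1,"xyz": [0,-0.001,0.03]},{"grip": -0.1,"xyz": [0,-0.001,0.055]},{"grip": -0.1,"xyz": [0,-0.001,0.0755]},{"grip": -0.1,"xyz": [0,-0.001,0.0755]},{"grip": 0.9,"xyz": [0,-0.001,0.0755]},{"grip": 0.9,"xyz": [0,-0.001,0.0755]},{"grip": 0.9,"xyz": [0,-0.001,0.0755]},{"grip": 0.9,"xyz": [0,-0.001,0.0755]}], grip_force=15)

```text
$.rows[0]: bad value
```

carry_out(rows=[{"grip": -0.1,"xyz": [0,-0.001,0.03],"turn": 0},{"grip": -0.1,"xyz": [0,-0.001,0.055],"turn": 0},{"grip": -0.1,"xyz": [0,-0.001,0.0755],"turn": 0},{"grip": -0.1,"xyz": [0,-0.001,0.0755],"turn": 0},{"grip": 0.9,"xyz": [0,-0.001,0.0755],"turn": 0},{"grip": 0.9,"xyz": [0,-0.001,0.0755],"turn": 0},{"grip": 0.9,"xyz": [0,-0.001,0.0755],"turn": 0},{"grip": 0.9,"xyz": [0,-0.001,0.0755],"turn": 0}], grip_force=15)

```text
clock: 2.45
tcp_pos: [0.3634, 0.2039, 0.3258]
ee_rot: [180.0, 0.1, -165.6]
contact_force: [0.5, 0.4, 1.9]
opening: 0.0138
finger_force: 15.0
```

carry_out(rows=[{"grip": 0.9,"xyz": [0,0,-0.035],"turn": 0},{"grip": 0.9,"xyz": [0,0,-0.068],"turn": 0},{"grip": 0.9,"xyz": [0,-0.03,-0.068],"turn": 0.15},{"grip": 0.9,"xyz": [0,-0.058,-0.068],"turn": 0.33},{"grip": 0.9,"xyz": [0,-0.058,-0.068],"turn": 0.51},{"grip": 0.9,"xyz": [0,-0.058,-0.068],"turn": 0.69},{"grip": 0.9,"xyz": [0,-0.058,-0.068],"turn": 0.87},{"grip": 0.9,"xyz": [0,-0.058,-0.068],"turn": 1.05},{"grip": 0.9,"xyz": [0,-0.058,-0.068],"turn": 1.23},{"grip": 0.9,"xyz": [0,-0.058,-0.068],"turn": 1.4},{"grip": 0.9,"xyz": [0,-0.058,-0.068],"turn": 1.571},{"grip": 0.9,"xyz": [0,-0.058,-0.068],"turn": 1.571}])

```text
clock: 3.95
tcp_pos: [0.3775, 0.1475, 0.3931]
ee_rot: [-180.0, 0.0, 104.5]
contact_force: [0.2, 0.8, -0.9]
opening: 0.0138
finger_force: 15.0
```

```bash
python3 go.py .3771,.1484,.350,104.4
```

```text
t 3.95 tcp [0.3775 0.1475 0.3931] rot [-179.99    0.    104.48] F [ 0.2  0.8 -0.9] op 0.0138 q [ 18. -15. 123.  -0.  72.   3.]
shift [ 0.0009 -0.0001  0.0431] turn 0.001
```

carry_out(rows=[{"grip": 0.9,"xyz": [0,0,0.025],"turn": 0},{"grip": 0.9,"xyz": [0,0,0.043],"turn": 0},{"grip": 0.9,"xyz": [0.006,0,0.043],"turn": 0},{"grip": 0.9,"xyz": [0.013,0,0.043],"turn": 0},{"grip": 0.9,"xyz": [0.02,0,0.043],"turn": 0},{"grip": 0.9,"xyz": [0.027,0,0.043],"turn": 0},{"grip": 0.9,"xyz": [0.033,0,0.043],"turn": 0},{"grip": 0.9,"xyz": [0.039,0,0.043],"turn": 0},{"grip": 0.9,"xyz": [0.045,0,0.043],"turn": 0},{"grip": 0.9,"xyz": [0.05,0,0.043],"turn": 0},{"grip": 0.9,"xyz": [0.053,0,0.043],"turn": 0},{"grip": 0.9,"xyz": [0.053,0,0.043],"turn": 0}])

```text
clock: 5.45
tcp_pos: [0.3642, 0.1992, 0.3501]
ee_rot: [-180.0, -0.0, 104.4]
contact_force: [-0.0, -2.1, 0.7]
opening: 0.0139
finger_force: 15.0
```

```bash
python3 go.py; python3 -c "
from cell import *
import cv2
a=[cv2.resize(camera(n)['color'][y:y+110,x:x+110],None,fx=3.6,fy=3.6,interpolation=2) for n,x,y in(('side',250,140),('top',180,150))]
cv2.imwrite('pics/a2.png',cv2.hconcat(a))"
```

```text
t 5.45 tcp [0.3642 0.1992 0.3501] rot [-1.7996e+02 -2.0000e-02  1.0440e+02] F [-0.  -2.1  0.7] op 0.0139 q [ 25. -12. 125.   0.  66.  11.]
```

View pics/a2.png

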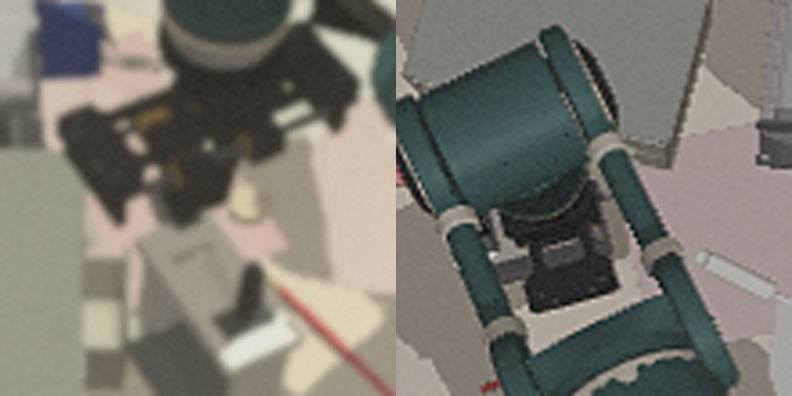

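```bash
python3 go.py .4684,.034,.4076,81.6
```

```text
t 5.55 tcp [0.3643 0.199  0.3501] rot [-1.7997e+02 -3.0000e-02  1.0437e+02] F [-0. -2. -0.] op 0.014 q [ 25. -12. 125.   0.  66.  11.]
shift [-0.1857  0.0599 -0.0576] turn 0.397
```

carry_out(rows=[{"grip": 0.9,"xyz": [-0.02,0,-0.01],"turn": 0},{"grip": 0.9,"xyz": [-0.04,0,-0.04],"turn": 0},{"grip": 0.9,"xyz": [-0.07,0.01,-0.0576],"turn": 0.1},{"grip": 0.9,"xyz": [-0.12,0.03,-0.0576],"turn": 0.25},{"grip": 0.9,"xyz": [-0.16,0.05,-0.0576],"turn": 0.397},{"grip": 0.9,"xyz": [-0.1857,0.06,-0.0576],"turn": 0.397},{"grip": 0.9,"xyz": [-0.1857,0.06,-0.0576],"turn": 0.397},{"grip": 0.9,"xyz": [-0.1857,0.06,-0.0576],"turn": 0.397},{"grip": 0.9,"xyz": [-0.1857,0.06,-0.0576],"turn": 0.397}])

```text
clock: 6.68
tcp_pos: [0.4681, 0.0348, 0.4077]
ee_rot: [-180.0, -0.0, 81.7]
contact_force: [-0.0, -0.9, -0.4]
opening: 0.0136
finger_force: 15.0
```

```bash
python3 go.py .4684,.034,.3876,81.6; python3 -c "
from cell import *
import cv2
for n in('side','top'): cv2.imwrite(f'pics/{n}1.png',camera(n)['color'])
a=[cv2.resize(cv2.imread(f'pics/{n}1.png')[y:y+110,x:x+110],None,fx=3.6,fy=3.6,interpolation=2) for n,x,y in(('side',190,90),('top',240,110))]
cv2.imwrite('pics/a3.png',cv2.hconcat(a))"
```

```text
t 6.675 tcp [0.4681 0.0348 0.4077] rot [-1.7998e+02 -3.0000e-02  8.1700e+01] F [-0.  -0.9 -0.4] op 0.0136 q [  1.  -8. 116.   0.  72.   9.]
shift [-0.0008  0.0004  0.0201] turn 0.002
```

View pics/a3.png

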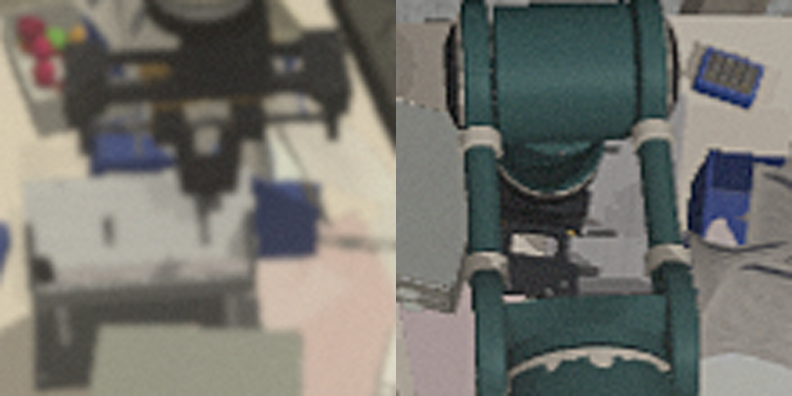

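```bash
cat > slot.py <<'E'
from h import *
obs=[]
for n,L,c in(("side",(0,75,0),(220.2,154.4)),("side",(0,0,0),(246.6,152.4)),("top",(0,75,0),(299.2,151.4)),("top",(0,0,0),(296,174.8))):
    g=cv2.cvtColor(cv2.imread(f"pics/{n}0.png"),cv2.COLOR_BGR2GRAY).astype(float)
    hw,hh=(4,8) if n=="side" else (8,4)
    x0,y0=int(round(c[0]))-hw,int(round(c[1]))-hh; p=g[y0:y0+2*hh+1,x0:x0+2*hw+1]
    d=np.clip(np.median(p)-12-p,0,None); Y,X=np.mgrid[:p.shape[0],:p.shape[1]]
    u=(x0+(X*d).sum()/d.sum(),y0+(Y*d).sum()/d.sum()); obs.append((n,np.array(L)/1e3,u)); print(n,np.round(u,2),np.median(p),p.min())
    print(p.astype(int)) if L[1]==0 else 0
p,r=fit(rack,[.46,-.024,.14,-98],obs); print(p.round(4),r.round(2).tolist())
for n in C: 
    print(n,[proj(n,rack(p,np.array(q)/1e3)).round(1).tolist() for q in([[-16,0,0],[16,0,0],[-11,75,0],[11,75,0]],[[45,-41,0],[45,139,0],[-45,139,0]],[[-37,123,59.5]])])
E
python3 slot.py
```

```text
side [219.64 153.39] 169.0 115.0
side [246.01 151.49] 165.0 110.0
[[170 169 172 170 169 169 172 173 172]
 [169 172 167 163 164 168 171 171 171]
 [165 163 154 152 154 166 169 169 171]
 [164 150 134 130 143 158 169 171 170]
 [163 141 120 113 134 155 166 168 169]
 [162 141 116 112 131 153 167 169 170]
 [163 146 115 110 131 156 168 168 171]
 [163 148 121 114 127 150 166 170 171]
 [165 152 131 119 129 148 164 170 172]
 [169 159 140 124 125 148 162 167 169]
 [167 158 142 125 126 147 164 167 171]
 [167 160 141 126 126 148 164 168 169]
 [169 161 142 127 126 146 160 168 169]
 [169 164 150 139 137 150 161 167 169]
 [170 170 161 154 153 163 167 169 172]
 [173 169 168 165 165 168 170 170 173]
 [170 173 170 169 170 172 170 171 166]]
top [298.95 151.11] 137.0 59.0
top [296.09 174.45] 137.0 63.0
[[140 138 140 139 135 135 136 134 137 140 139 134 138 137 138 135 136]
 [137 137 138 138 136 143 143 137 141 142 142 138 140 140 137 138 134]
 [141 137 134 122 127 117 125 121 125 128 120 121 127 137 141 137 135]
 [135 143 136 119 131  81  70  66  64  67  68  63  84 125 145 135 136]
 [140 140 127  84  94  86  90  81  77  75  76  76  85 121 139 138 132]
 [138 138 140 135 140 141 137 142 139 142 139 140 140 141 141 137 135]
 [140 140 139 136 139 139 137 136 139 138 138 138 139 137 135 134 135]
 [138 135 138 136 136 138 131 135 139 136 135 135 135 140 140 134 137]
 [145 142 142 137 137 134 135 136 138 139 133 133 138 138 136 135 133]]
[ 4.60800e-01 -2.33000e-02  1.43700e-01 -9.84321e+01] [[-0.18, -0.21], [-0.29, 0.07], [-0.21, 0.34], [0.01, 0.17]]
side [[[246.1, 157.0], [245.3, 146.2], [219.7, 156.9], [219.2, 149.4]], [[258.8, 135.6], [196.0, 139.3], [197.7, 170.0]], [[201.1, 162.0]]]
top [[[291.5, 174.6], [300.8, 174.7], [295.6, 151.5], [301.9, 151.4]], [[307.9, 187.8], [313.9, 131.5], [288.3, 132.7]], [[281.5, 131.4]]]
```

```bash
cat > rk.py <<'E'
# usage: rk.py y_mm d_mm [x_mm] ... : grasp 42+d up rack z, at rack offsets
import sys,subprocess,numpy as np
from h import rack
p=[.4608,-.0233,.1437,-98.43]
a=[]
for s in sys.argv[1:]:
    y,d,x=map(float,s.split(","))
    g=rack(p,np.array([[x,y,42+d]])/1e3)[0]; a.append(f"{g[0]:.5f},{g[1]:.5f},{g[2]+.147:.5f},81.57")
subprocess.run(["python3","go.py"]+a)
E
python3 rk.py 0,70,0 0,54,0 0,44,0 
python3 -c "
from h import *
print(proj('side',[[.4681,.0348,.2607],[.4614,-.0107,.181]]),proj('top',[[.4614,-.0107,.181]]))"
```

```text
t 6.775 tcp [0.4682 0.0348 0.4079] rot [ 1.7999e+02 -2.0000e-02  8.1710e+01] F [-0.2 -0.1 -0.8] op 0.0139 q [  1.  -8. 116.   0.  72.   9.]
shift [-0.0026  0.0012  0.0202] turn 0.002
shift [-0.0106  0.0012  0.034 ] turn 0.002
shift [-0.0156  0.0012  0.0427] turn 0.002
[[246.72459674 134.99302894]
 [246.16979711 145.14751897]] [[292.91394347 172.03654429]]
```

carry_out(rows=[{"grip": 0.9,"xyz": [-0.0026,0.0012,0.02],"turn": 0.002},{"grip": 0.9,"xyz": [-0.0106,0.0012,0.034],"turn": 0.002},{"grip": 0.9,"xyz": [-0.012,0.0012,0.0365],"turn": 0.002},{"grip": 0.9,"xyz": [-0.0134,0.0012,0.039],"turn": 0.002},{"grip": 0.9,"xyz": [-0.0148,0.0012,0.0415],"turn": 0.002},{"grip": 0.9,"xyz": [-0.0156,0.0012,0.0427],"turn": 0.002},{"grip": 0.9,"xyz": [-0.0156,0.0012,0.0427],"turn": 0.002}])

```text
clock: 7.65
tcp_pos: [0.4684, 0.0195, 0.3676]
ee_rot: [179.8, -0.2, 81.5]
contact_force: [-1.6, 6.3, 7.0]
opening: 0.0139
finger_force: 15.0
```

```bash
python3 rk.py 0,44,0 0,34,0; python3 -c "
from cell import *
import cv2
for n in('side','top'): cv2.imwrite(f'pics/{n}2.png',camera(n)['color'])
a=[cv2.resize(cv2.imread(f'pics/{n}2.png')[y:y+60,x:x+50],None,fx=8,fy=8,interpolation=2) for n,x,y in(('side',222,110),('top',270,145))]
cv2.imwrite('pics/a4.png',cv2.convertScaleAbs(cv2.hconcat(a),alpha=1.4))"
```

```text
t 7.65 tcp [0.4684 0.0195 0.3676] rot [179.83  -0.24  81.48] F [-1.6  6.3  7. ] op 0.0139 q [ -1.  -6. 119.   0.  67.   8.]
shift [-0.0004 -0.0013  0.0024] turn -0.002
shift [-0.0055 -0.0013  0.011 ] turn -0.002
```

View pics/a4.png

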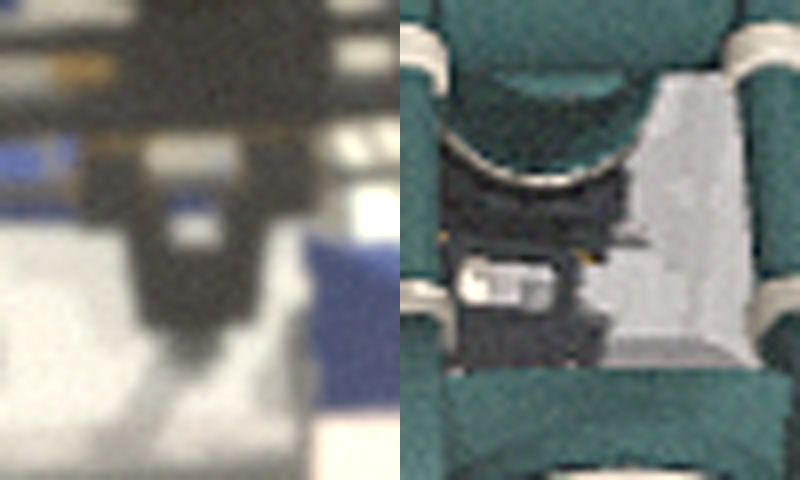

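The fingers are over the wide slot (side ≈(247,150)), but the tip is hidden. Contact is about 9 N along the slot axis, so the tip is touching near the mouth. I'll lift slightly and probe across the slot.

carry_out(rows=[{"grip": 0.9,"xyz": [0.002,0,-0.0035],"turn": 0},{"grip": 0.9,"xyz": [0.002,0,-0.0035],"turn": 0},{"grip": 0.9,"xyz": [0.002,0,-0.0035],"turn": 0}])

```text
clock: 8.12
tcp_pos: [0.4681, 0.0203, 0.3688]
ee_rot: [180.0, -0.0, 81.5]
contact_force: [0.1, 0.8, 0.9]
opening: 0.0139
finger_force: 15.0
```

```bash
python3 rk.py 0,44,0;python3 -c "
from cell import *
print(get_obs()['ft_torque'])"
```

```text
t 8.125 tcp [0.4681 0.0203 0.3688] rot [179.95  -0.    81.52] F [0.1 0.8 0.9] op 0.0139 q [ -1.  -6. 119.  -0.  67.   8.]
shift [-0.0012 -0.0008  0.0036] turn -0.001
[ 0.02739126 -0.05684509  0.0039815 ]
```

carry_out(rows=[{"grip": 0.9,"xyz": [0,-0.002,0],"turn": 0},{"grip": 0.9,"xyz": [-0.0008,-0.002,0.0012],"turn": 0},{"grip": 0.9,"xyz": [-0.0016,-0.002,0.0026],"turn": 0},{"grip": 0.9,"xyz": [-0.0022,-0.002,0.0038],"turn": 0},{"grip": 0.9,"xyz": [-0.0022,-0.002,0.0038],"turn": 0}])

```text
clock: 8.75
tcp_pos: [0.4664, 0.0198, 0.367]
ee_rot: [179.8, -0.3, 81.5]
contact_force: [-0.2, 8.3, 9.2]
opening: 0.0139
finger_force: 15.0
```

```bash
python3 rk.py 0,44,0;python3 -c "
from cell import *
print(get_obs()['ft_torque'])"
```

```text
t 8.75 tcp [0.4664 0.0198 0.367 ] rot [179.84  -0.28  81.47] F [-0.2  8.3  9.2] op 0.0139 q [ -1.  -6. 119.   0.  67.   8.]
shift [-0.0004  0.0008  0.0018] turn -0.002
[ 1.2224296   0.05777948 -0.03440572]
```

```bash
python3 rk.py 0,49,-4 0,44,-4 0,42,-4
```

```text
t 8.75 tcp [0.4664 0.0198 0.367 ] rot [179.84  -0.28  81.47] F [-0.2  8.3  9.2] op 0.0139 q [ -1.  -6. 119.   0.  67.   8.]
shift [ 0.0055  0.0008 -0.0005] turn -0.002
shift [0.003  0.0008 0.0038] turn -0.002
shift [0.002  0.0008 0.0055] turn -0.002
```

carry_out(rows=[{"grip": 0.9,"xyz": [0.0045,0.001,-0.006],"turn": 0},{"grip": 0.9,"xyz": [0.0055,0.001,-0.002],"turn": 0},{"grip": 0.9,"xyz": [0.0055,0.001,-0.002],"turn": 0}])

```text
clock: 9.12
tcp_pos: [0.4672, 0.0236, 0.3658]
ee_rot: [-180.0, 0.0, 81.5]
contact_force: [1.1, -0.4, -0.1]
opening: 0.0138
finger_force: 15.0
```

```bash
python3 rk.py 0,49,-4 0,44,-4 0,40,-4
```

```text
t 9.125 tcp [0.4672 0.0236 0.3658] rot [-1.7995e+02  5.0000e-02  8.1540e+01] F [ 1.1 -0.4 -0.1] op 0.0138 q [ -0.  -6. 119.  -0.  67.   8.]
shift [ 0.0016  0.0006 -0.0017] turn -0.001
shift [-0.0009  0.0006  0.0027] turn -0.001
shift [-0.0029  0.0006  0.0061] turn -0.001
```

carry_out(rows=[{"grip": 0.9,"xyz": [-0.0005,0.0006,0.0015],"turn": 0},{"grip": 0.9,"xyz": [-0.001,0.0006,0.0027],"turn": 0},{"grip": 0.9,"xyz": [-0.0019,0.0006,0.0044],"turn": 0},{"grip": 0.9,"xyz": [-0.0029,0.0006,0.0061],"turn": 0},{"grip": 0.9,"xyz": [-0.0029,0.0006,0.0061],"turn": 0}])

```text
clock: 9.75
tcp_pos: [0.4674, 0.0207, 0.3605]
ee_rot: [-180.0, 0.0, 81.5]
contact_force: [0.0, 1.0, -0.7]
opening: 0.0142
finger_force: 15.0
```

```bash
python3 rk.py 0,44,-4 0,40,-4;python3 -c "
from cell import *
print(get_obs()['ft_torque'])"
```

```text
t 9.75 tcp [0.4674 0.0207 0.3605] rot [-1.7997e+02  1.0000e-02  8.1510e+01] F [ 0.   1.  -0.7] op 0.0142 q [ -1.  -6. 119.  -0.  67.   8.]
shift [ 0.002  -0.0001 -0.0027] turn -0.001
shift [-0.     -0.0001  0.0007] turn -0.001
[-0.0673602   0.08451146  0.00548639]
```

carry_out(rows=[{"grip": 0.9,"xyz": [-0.002,0,0.0035],"turn": 0},{"grip": 0.9,"xyz": [-0.004,0,0.007],"turn": 0},{"grip": 0.9,"xyz": [-0.006,0,0.0104],"turn": 0},{"grip": 0.9,"xyz": [-0.006,0,0.0104],"turn": 0}])

```text
clock: 10.25
tcp_pos: [0.4664, 0.0147, 0.3498]
ee_rot: [-179.9, 0.0, 81.5]
contact_force: [-0.2, -0.5, -1.3]
opening: 0.0137
finger_force: 15.0
```

```bash
python3 rk.py 0,28,-4;python3 -c "
from cell import *
print(get_obs()['ft_torque'])"
```

```text
t 10.25 tcp [0.4664 0.0147 0.3498] rot [-179.95    0.     81.5 ] F [-0.2 -0.5 -1.3] op 0.0137 q [ -1.  -5. 120.   0.  65.   7.]
shift [ 0.     -0.      0.0005] turn -0.001
[-0.0280054   0.06304533  0.00136098]
```

carry_out(rows=[{"grip": 0.9,"xyz": [-0.002,0,0.0035],"turn": 0},{"grip": 0.9,"xyz": [-0.004,0,0.007],"turn": 0},{"grip": 0.9,"xyz": [-0.006,0,0.0104],"turn": 0},{"grip": 0.9,"xyz": [-0.008,0,0.0139],"turn": 0},{"grip": 0.9,"xyz": [-0.008,0,0.0139],"turn": 0}])

```text
clock: 10.88
tcp_pos: [0.4654, 0.0066, 0.3361]
ee_rot: [-180.0, 0.0, 81.5]
contact_force: [0.3, -0.8, -0.1]
opening: 0.0137
finger_force: 15.0
```

```bash
python3 rk.py 0,12,-4 0,0,-4;python3 -c "
from cell import *
print(get_obs()['ft_torque'])"
```

```text
t 10.875 tcp [0.4654 0.0066 0.3361] rot [-1.7998e+02  3.0000e-02  8.1510e+01] F [ 0.3 -0.8 -0.1] op 0.0137 q [ -2.  -5. 121.  -0.  64.   6.]
shift [ 0.0002 -0.0001  0.0007] turn -0.001
shift [-0.0058 -0.0001  0.0111] turn -0.001
[-0.39757016  0.07930844  0.03026339]
```

carry_out(rows=[{"grip": 0.9,"xyz": [-0.002,0,0.0035],"turn": 0},{"grip": 0.9,"xyz": [-0.004,0,0.007],"turn": 0},{"grip": 0.9,"xyz": [-0.0052,0,0.009],"turn": 0},{"grip": 0.9,"xyz": [-0.0064,0,0.0111],"turn": 0},{"grip": 0.9,"xyz": [-0.0064,0,0.0111],"turn": 0}])

```text
clock: 11.5
tcp_pos: [0.4653, 0.0013, 0.3288]
ee_rot: [179.9, -0.1, 81.5]
contact_force: [-6.2, 3.1, 20.2]
opening: 0.014
finger_force: 15.0
```

```bash
python3 rk.py 0,0,-4;python3 -c "
from cell import *
print(get_obs()['ft_torque'])"
```

```text
t 11.5 tcp [0.4653 0.0013 0.3288] rot [ 1.7988e+02 -1.5000e-01  8.1490e+01] F [-6.2  3.1 20.2] op 0.014 q [ -3.  -4. 121.   0.  63.   5.]
shift [-0.0005 -0.0009  0.0038] turn -0.001
[ 0.52908145  1.39971177 -0.02569499]
```

carry_out(rows=[{"grip": 0.9,"xyz": [0.0015,-0.001,-0.0026],"turn": 0},{"grip": 0.9,"xyz": [-0.0005,-0.001,-0.0036],"turn": 0},{"grip": 0.9,"xyz": [-0.001,-0.001,-0.0041],"turn": 0},{"grip": 0.9,"xyz": [-0.001,-0.001,-0.0041],"turn": 0}])

```text
clock: 12.0
tcp_pos: [0.4636, 0.0001, 0.3295]
ee_rot: [180.0, -0.1, 81.5]
contact_force: [1.4, 3.3, 2.7]
opening: 0.0138
finger_force: 15.0
```

```bash
python3 rk.py 0,0,-1;python3 -c "
from cell import *
print(get_obs()['ft_torque'])"
```

```text
t 12.0 tcp [4.636e-01 1.000e-04 3.295e-01] rot [ 1.7998e+02 -7.0000e-02  8.1500e+01] F [1.4 3.3 2.7] op 0.0138 q [ -3.  -5. 122.   0.  63.   5.]
shift [-0.0017  0.0007  0.0029] turn -0.001
[ 0.68595298 -0.21174245  0.00624883]
```

carry_out(rows=[{"grip": 0.9,"xyz": [-0.0005,0,0.0015],"turn": 0},{"grip": 0.9,"xyz": [-0.001,0,0.003],"turn": 0},{"grip": 0.9,"xyz": [-0.0018,0,0.0045],"turn": 0},{"grip": 0.9,"xyz": [-0.0018,0,0.0045],"turn": 0}])

```text
clock: 12.5
tcp_pos: [0.4637, -0.0018, 0.3277]
ee_rot: [179.9, -0.1, 81.5]
contact_force: [-5.7, 4.5, 18.6]
opening: 0.0139
finger_force: 15.0
```

```bash
python3 rk.py 0,0,-1;python3 -c "
from cell import *
print(get_obs()['ft_torque'])"
```

```text
t 12.5 tcp [ 0.4637 -0.0018  0.3277] rot [ 1.7992e+02 -6.0000e-02  8.1510e+01] F [-5.7  4.5 18.6] op 0.0139 q [ -3.  -4. 122.   0.  63.   5.]
shift [0.0001 0.0003 0.0011] turn -0.001
[ 0.62457359  0.91328793 -0.03336754]
```

carry_out(rows=[{"grip": 0.4,"xyz": [0,0,0],"turn": 0},{"grip": 0.4,"xyz": [0,0,0],"turn": 0},{"grip": 0.4,"xyz": [0.002,0,-0.0035],"turn": 0},{"grip": 0.4,"xyz": [0.015,0,-0.026],"turn": 0},{"grip": 0.4,"xyz": [0.03,0,-0.052],"turn": 0},{"grip": 0.4,"xyz": [0.06,0,-0.08],"turn": 0},{"grip": 0.4,"xyz": [0.11,0,-0.09],"turn": 0},{"grip": 0.4,"xyz": [0.16,-0.03,-0.09],"turn": 0},{"grip": 0.4,"xyz": [0.2,-0.05,-0.09],"turn": 0},{"grip": 0.4,"xyz": [0.2,-0.05,-0.09],"turn": 0}])

```text
clock: 13.75
tcp_pos: [0.4421, 0.2053, 0.4146]
ee_rot: [-179.9, 0.0, 81.8]
contact_force: [0.8, -0.5, -0.5]
opening: 0.0261
finger_force: 0.0
```

```bash
python3 go.py
cat > rsil.py <<'E'
from sil import *
import sys
from cell import camera
def capture(t):
    for n in C: cv2.imwrite(f"pics/{n}{t}.png",camera(n)["color"])
def crops(t,o):
    a=[cv2.resize(cv2.imread(f'pics/{n}{t}.png')[y:y+75,x:x+66],None,fx=6,fy=6,interpolation=2) for n,x,y in(('side',195,110),('top',265,122))]
    cv2.imwrite(f'pics/{o}.png',cv2.convertScaleAbs(cv2.hconcat(a),alpha=1.2))
def kfit(t,wide,y0):
    p0=[.4608,-.0233,.1437,-98.43]
    im={n:cv2.cvtColor(cv2.imread(f"pics/{n}{t}.png"),cv2.COLOR_BGR2GRAY).astype(float) for n in C}
    def cost(v,cams):
        e=0
        for n in cams:
            sh=(195,110,70,70) if n=="side" else (265,122,66,75)
            A=R.from_euler("y",v[3],degrees=True)
            parts=[rack(p0,A.apply(b)+np.array([v[0],y0+v[1],v[2]])/1e3) for b in knife(wide)]
            r=render(n,parts,sh); m=cv2.dilate((r>.02).astype(np.uint8),np.ones((5,5)))>0
            g=im[n][sh[1]:sh[1]+sh[3],sh[0]:sh[0]+sh[2]]
            k=(150,90) if n=="side" else (115,70)
            e+=(((np.clip((k[0]-g)/k[1],0,1)-r)**2)*m).sum()
        return e
    for cams in(["side"],["top"],["side","top"]):
        s=min((minimize(cost,[0,0,z,0],args=(cams,),method="Nelder-Mead",options=dict(initial_simplex=np.array([0,0,z,0])+np.array([[0,0,0,0],[4,0,0,0],[0,4,0,0],[0,0,4,0],[0,0,0,4]]))) for z in(-3,3,10)),key=lambda s:s.fun)
        print(cams,"x,y,z mm, tilt",s.x.round(1),round(s.fun,1))
E
python3 - <<'E'
from rsil import *
capture(3); crops(3,"b1"); kfit(3,True,0)
E
```

```text
t 13.75 tcp [0.4421 0.2053 0.4146] rot [-1.7995e+02  1.0000e-02  8.1780e+01] F [ 0.8 -0.5 -0.5] op 0.0261 q [ 22.  -6. 113.   0.  72.  30.]
['side'] x,y,z mm, tilt [-1.9 -1.8  7.9 -8.4] 73.8
['top'] x,y,z mm, tilt [-1.9 -0.4  6.7  2.4] 8.0
['side', 'top'] x,y,z mm, tilt [-3.4  0.8  2.3 -1.7] 88.8
```

View pics/b1.png

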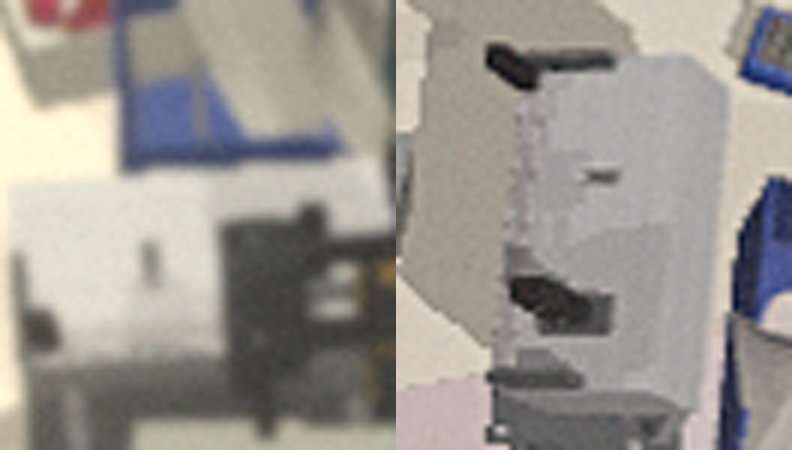

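```bash
python3 go.py .3465,.268,.40,14.4
```

```text
t 13.85 tcp [0.443  0.2033 0.4145] rot [-1.7998e+02  7.0000e-02  8.1610e+01] F [ 0.2  0.5 -0.9] op 0.0265 q [ 22.  -6. 113.  -0.  72.  30.]
shift [ 0.0499 -0.1049  0.0145] turn 1.173
```

carry_out(rows=[{"grip": -0.1,"xyz": [0.025,-0.05,0.005],"turn": 0.17},{"grip": -0.1,"xyz": [0.05,-0.105,0.0145],"turn": 0.34},{"grip": -0.1,"xyz": [0.05,-0.105,0.0145],"turn": 0.51},{"grip": -0.1,"xyz": [0.05,-0.105,0.0145],"turn": 0.68},{"grip": -0.1,"xyz": [0.05,-0.105,0.0145],"turn": 0.85},{"grip": -0.1,"xyz": [0.05,-0.105,0.0145],"turn": 1.02},{"grip": -0.1,"xyz": [0.05,-0.105,0.0145],"turn": 1.173},{"grip": -0.1,"xyz": [0.05,-0.105,0.0145],"turn": 1.173},{"grip": -0.1,"xyz": [0.05,-0.105,0.0145],"turn": 1.173}])

```text
clock: 14.98
tcp_pos: [0.3471, 0.2675, 0.4003]
ee_rot: [180.0, 0.0, 14.4]
contact_force: [-0.9, 0.7, 0.4]
opening: 0.0483
finger_force: 0.0
```

```bash
python3 go.py .3465,.268,.325,14.4
python3 - <<'E'
from rsil import *
capture(4); kfit(4,True,0)
g=cv2.cvtColor(cv2.imread("pics/side4.png"),cv2.COLOR_BGR2GRAY)
print(g[132:166:1,234:262:1])
E
```

```text
t 14.975 tcp [0.3471 0.2675 0.4003] rot [1.7998e+02 1.0000e-02 1.4380e+01] F [-0.9  0.7  0.4] op 0.0483 q [ 34. -11. 120.  -0.  72. 110.]
shift [-0.0005 -0.0007  0.0753] turn -0.0
['side'] x,y,z mm, tilt [-2.3 -0.6  2.5 -6.6] 7.5
['top'] x,y,z mm, tilt [-2.7 -0.3  6.   2.7] 8.7
['side', 'top'] x,y,z mm, tilt [-4.2  0.3 -0.8 -1.1] 21.0
[[ 96 111 128 135 137 137 134 130 120 116 111 108 109 111 116 109 110 129
  141 151 149 147 148 148 146 149 141 131]
 [ 87  92  99 105 104 105 102  97  90  93  87  82  87  85  92  92  97 113
  133 146 149 152 150 150 150 152 145 131]
 [ 73  73  77  78  81  75  75  73  72  72  71  73  70  74  77  81  86 104
  126 139 149 150 149 149 148 147 144 137]
 [ 70  70  72  75  73  74  72  72  72  72  76  71  71  74  72  82  95 110
  127 138 149 156 155 155 155 150 145 140]
 [ 76  94  97 104 100 100  99 100 100 101  99 101 100 102 103 115 130 143
  152 158 166 172 173 169 159 152 146 138]
 [115 132 145 144 146 146 147 141 142 145 142 144 143 146 145 152 164 175
  177 180 180 183 180 179 172 158 147 135]
 [151 162 174 176 177 177 174 175 174 174 177 172 174 175 175
[... 2515 characters left out ...]
186 183 185 180 165 152 145 145 141 134 127 125 130 128 138 150 165 177
  178 165 152 147 145 135 118 103  93  89]
 [183 181 174 168 154 147 141 139 135 135 139 142 148 149 152 163 172 175
  174 168 159 152 149 138 126 106 101 101]
 [177 169 166 155 148 141 139 134 134 135 139 150 159 162 160 169 171 173
  172 168 166 162 160 153 138 122 114 134]
 [167 156 144 142 138 136 133 129 133 139 148 158 164 166 166 168 165 169
  170 165 167 164 166 158 145 126 124 156]
 [156 145 134 133 132 132 131 133 135 146 156 159 164 162 159 160 161 164
  165 165 166 169 165 161 145 124 125 158]
 [148 134 131 131 131 132 131 135 142 153 159 160 159 154 151 148 153 151
  154 153 154 152 153 145 136 119 125 163]]
```

carry_out(rows=[{"grip": -0.1,"xyz": [0,-0.0005,0.03],"turn": 0},{"grip": -0.1,"xyz": [0,-0.0005,0.055],"turn": 0},{"grip": -0.1,"xyz": [0,-0.0005,0.0753],"turn": 0},{"grip": -0.1,"xyz": [0,-0.0005,0.0753],"turn": 0},{"grip": 0.9,"xyz": [0,-0.0005,0.0753],"turn": 0},{"grip": 0.9,"xyz": [0,-0.0005,0.0753],"turn": 0},{"grip": 0.9,"xyz": [0,-0.0005,0.0753],"turn": 0},{"grip": 0.9,"xyz": [0,-0.0005,0.0753],"turn": 0},{"grip": 0.9,"xyz": [0,-0.0005,0.04],"turn": 0},{"grip": 0.9,"xyz": [0,-0.0005,0.0073],"turn": 0},{"grip": 0.9,"xyz": [0,-0.0005,0.0073],"turn": 0}], grip_force=15)

```text
clock: 16.45
tcp_pos: [0.3474, 0.2692, 0.396]
ee_rot: [-179.9, -0.3, 14.3]
contact_force: [-1.2, -0.5, -1.3]
opening: 0.0137
finger_force: 15.0
```

carry_out(rows=[{"grip": 0.9,"xyz": [0,0.05,0],"turn": -0.1},{"grip": 0.9,"xyz": [0,0.1,0],"turn": -0.25},{"grip": 0.9,"xyz": [0,0.124,0],"turn": -0.42},{"grip": 0.9,"xyz": [0,0.124,0],"turn": -0.6},{"grip": 0.9,"xyz": [0,0.124,0],"turn": -0.78},{"grip": 0.9,"xyz": [0,0.124,0],"turn": -0.96},{"grip": 0.9,"xyz": [0,0.124,0],"turn": -1.14},{"grip": 0.9,"xyz": [0,0.124,0],"turn": -1.32},{"grip": 0.9,"xyz": [0,0.124,0],"turn": -1.48},{"grip": 0.9,"xyz": [0,0.124,0],"turn": -1.571},{"grip": 0.9,"xyz": [0,0.124,0],"turn": -1.571}])

```text
clock: 17.82
tcp_pos: [0.3767, 0.1483, 0.3916]
ee_rot: [-179.9, 0.0, 104.3]
contact_force: [0.3, 0.3, -1.2]
opening: 0.014
finger_force: 15.0
```

```bash
python3 go.py .3771,.1484,.350,104.4 .3629,.2039,.350,104.4
```

```text
t 17.825 tcp [0.3767 0.1483 0.3916] rot [-1.7986e+02  1.0000e-02  1.0427e+02] F [ 0.3  0.3 -1.2] op 0.014 q [ 18. -15. 123.  -0.  72.   4.]
shift [0.     0.0005 0.0416] turn -0.002
shift [0.0573 0.0004 0.0415] turn -0.002
```

carry_out(rows=[{"grip": 0.9,"xyz": [0,0,0.025],"turn": 0},{"grip": 0.9,"xyz": [0,0,0.0415],"turn": 0},{"grip": 0.9,"xyz": [0.008,0,0.0415],"turn": 0},{"grip": 0.9,"xyz": [0.015,0,0.0415],"turn": 0},{"grip": 0.9,"xyz": [0.022,0,0.0415],"turn": 0},{"grip": 0.9,"xyz": [0.029,0,0.0415],"turn": 0},{"grip": 0.9,"xyz": [0.036,0,0.0415],"turn": 0},{"grip": 0.9,"xyz": [0.043,0,0.0415],"turn": 0},{"grip": 0.9,"xyz": [0.049,0,0.0415],"turn": 0},{"grip": 0.9,"xyz": [0.054,0,0.0415],"turn": 0},{"grip": 0.9,"xyz": [0.0575,0,0.0415],"turn": 0},{"grip": 0.9,"xyz": [0.0575,0,0.0415],"turn": 0}])

```text
clock: 19.32
tcp_pos: [0.3629, 0.2045, 0.3516]
ee_rot: [-180.0, -0.0, 104.3]
contact_force: [-0.8, -1.5, 0.2]
opening: 0.0141
finger_force: 15.0
```

```bash
python3 rk.py 75,74,-4
```

```text
t 19.325 tcp [0.3629 0.2045 0.3516] rot [-1.7998e+02 -3.0000e-02  1.0433e+02] F [-0.8 -1.5  0.2] op 0.0141 q [ 26. -12. 125.   0.  66.  12.]
shift [-0.2172  0.1314 -0.0377] turn 0.397
```

carry_out(rows=[{"grip": 0.9,"xyz": [-0.02,0,-0.01],"turn": 0},{"grip": 0.9,"xyz": [-0.04,0,-0.05],"turn": 0},{"grip": 0.9,"xyz": [-0.06,0.02,-0.09],"turn": 0.1},{"grip": 0.9,"xyz": [-0.1,0.06,-0.09],"turn": 0.25},{"grip": 0.9,"xyz": [-0.14,0.1,-0.09],"turn": 0.397},{"grip": 0.9,"xyz": [-0.18,0.131,-0.09],"turn": 0.397},{"grip": 0.9,"xyz": [-0.2172,0.1314,-0.07],"turn": 0.397},{"grip": 0.9,"xyz": [-0.2172,0.1314,-0.038],"turn": 0.397},{"grip": 0.9,"xyz": [-0.2172,0.1314,-0.038],"turn": 0.397},{"grip": 0.9,"xyz": [-0.2172,0.1314,-0.038],"turn": 0.397}])

```text
clock: 20.58
tcp_pos: [0.5443, 0.0266, 0.3905]
ee_rot: [180.0, -0.0, 81.6]
contact_force: [0.6, -0.1, 0.3]
opening: 0.0138
finger_force: 15.0
```

```bash
python3 rk.py 75,56,-4 75,51,-4 75,45,-4 75,40,-4
```

```text
t 20.575 tcp [0.5443 0.0266 0.3905] rot [ 1.7996e+02 -4.0000e-02  8.1590e+01] F [ 0.6 -0.1  0.3] op 0.0138 q [  0.   2. 109.   0.  70.   9.]
shift [-0.0092 -0.0003  0.0169] turn 0.0
shift [-0.0117 -0.0003  0.0212] turn 0.0
shift [-0.0147 -0.0003  0.0264] turn 0.0
shift [-0.0172 -0.0003  0.0308] turn 0.0
```

carry_out(rows=[{"grip": 0.9,"xyz": [-0.005,-0.0005,0.009],"turn": 0},{"grip": 0.9,"xyz": [-0.0092,-0.0005,0.0169],"turn": 0},{"grip": 0.9,"xyz": [-0.0105,-0.0005,0.019],"turn": 0},{"grip": 0.9,"xyz": [-0.0117,-0.0005,0.0212],"turn": 0},{"grip": 0.9,"xyz": [-0.0132,-0.0005,0.0238],"turn": 0},{"grip": 0.9,"xyz": [-0.0147,-0.0005,0.0264],"turn": 0},{"grip": 0.9,"xyz": [-0.016,-0.0005,0.0286],"turn": 0},{"grip": 0.9,"xyz": [-0.016,-0.0005,0.0286],"turn": 0}])

```text
clock: 21.58
tcp_pos: [0.5412, 0.0103, 0.3608]
ee_rot: [-180.0, 0.0, 81.6]
contact_force: [-0.6, -0.9, 0.4]
opening: 0.0134
finger_force: 15.0
```

```bash
python3 rk.py 75,42,-4 75,30,-4;python3 -c "
from cell import *
print(get_obs()['ft_torque'])"
```

```text
t 21.575 tcp [0.5412 0.0103 0.3608] rot [-1.7999e+02  2.0000e-02  8.1570e+01] F [-0.6 -0.9  0.4] op 0.0134 q [ -2.   3. 111.  -0.  66.   7.]
shift [ 0.0005  0.0004 -0.0006] turn 0.0
shift [-0.0055  0.0004  0.0098] turn 0.0
[-0.2653656   0.07320307  0.01678172]
```

No contact force at a depth where the tip is past the mouth, so I'll keep going.

carry_out(rows=[{"grip": 0.9,"xyz": [-0.002,0,0.0035],"turn": 0},{"grip": 0.9,"xyz": [-0.004,0,0.007],"turn": 0},{"grip": 0.9,"xyz": [-0.006,0,0.0104],"turn": 0},{"grip": 0.9,"xyz": [-0.006,0,0.0104],"turn": 0}])

```text
clock: 22.08
tcp_pos: [0.5403, 0.0042, 0.3502]
ee_rot: [-180.0, 0.0, 81.6]
contact_force: [-1.0, -3.2, -0.2]
opening: 0.0139
finger_force: 15.0
```

```bash
python3 rk.py 75,30,-4;python3 -c "
from cell import *
print(get_obs()['ft_torque'])"
```

```text
t 22.075 tcp [0.5403 0.0042 0.3502] rot [-1.7999e+02  4.0000e-02  8.1570e+01] F [-1.  -3.2 -0.2] op 0.0139 q [ -2.   3. 112.  -0.  65.   6.]
shift [ 0.0006  0.0004 -0.0008] turn 0.0
[-0.61699872 -0.00478885  0.04157633]
```

carry_out(rows=[{"grip": 0.9,"xyz": [-0.0017,0,-0.001],"turn": 0},{"grip": 0.9,"xyz": [-0.0037,0,0.0025],"turn": 0},{"grip": 0.9,"xyz": [-0.0057,0,0.006],"turn": 0},{"grip": 0.9,"xyz": [-0.0077,0,0.0094],"turn": 0},{"grip": 0.9,"xyz": [-0.0077,0,0.0094],"turn": 0}])

```text
clock: 22.7
tcp_pos: [0.5391, -0.0032, 0.3407]
ee_rot: [-180.0, 0.0, 81.6]
contact_force: [0.3, -0.1, -1.8]
opening: 0.0136
finger_force: 15.0
```

```bash
python3 rk.py 75,18,-2;python3 -c "
from cell import *
print(get_obs()['ft_torque'])"
```

```text
t 22.7 tcp [ 0.5391 -0.0032  0.3407] rot [-179.97    0.     81.57] F [ 0.3 -0.1 -1.8] op 0.0136 q [ -3.   3. 113.   0.  64.   5.]
shift [ 0.0004  0.0005 -0.001 ] turn -0.0
[-0.05118653 -0.03558689  0.05211982]
```

carry_out(rows=[{"grip": 0.9,"xyz": [-0.002,0,0.0035],"turn": 0},{"grip": 0.9,"xyz": [-0.004,0,0.007],"turn": 0},{"grip": 0.9,"xyz": [-0.006,0,0.0104],"turn": 0},{"grip": 0.9,"xyz": [-0.006,0,0.0104],"turn": 0}])

```text
clock: 23.2
tcp_pos: [0.5386, -0.0088, 0.332]
ee_rot: [179.9, -0.1, 81.6]
contact_force: [-1.4, 1.8, 5.3]
opening: 0.0141
finger_force: 15.0
```

```bash
python3 rk.py 75,0,-2;python3 -c "
from cell import *
print(get_obs()['ft_torque'])"
```

```text
t 23.2 tcp [ 0.5386 -0.0088  0.332 ] rot [ 1.7994e+02 -7.0000e-02  8.1550e+01] F [-1.4  1.8  5.3] op 0.0141 q [ -4.   4. 113.   0.  63.   5.]
shift [-0.003   0.0001  0.0059] turn -0.0
[0.29674134 0.32997933 0.01690742]
```

carry_out(rows=[{"grip": 0.9,"xyz": [-0.001,-0.0004,0.0017],"turn": 0},{"grip": 0.9,"xyz": [-0.002,-0.0004,0.0035],"turn": 0},{"grip": 0.9,"xyz": [-0.002,-0.0004,0.0035],"turn": 0}])

```text
clock: 23.58
tcp_pos: [0.5384, -0.0101, 0.3313]
ee_rot: [179.8, -0.2, 81.5]
contact_force: [-5.7, 5.7, 17.1]
opening: 0.0139
finger_force: 15.0
```

```bash
python3 rk.py 75,0,-2;python3 -c "
from cell import *
print(get_obs()['ft_torque'])"
```

```text
t 23.575 tcp [ 0.5384 -0.0101  0.3313] rot [ 1.7983e+02 -1.7000e-01  8.1550e+01] F [-5.7  5.7 17.1] op 0.0139 q [ -4.   4. 113.   0.  63.   5.]
shift [-0.0017  0.0001  0.0052] turn -0.0
[ 0.72134595  1.05631945 -0.03688746]
```

carry_out(rows=[{"grip": 0.4,"xyz": [0.001,0,-0.0017],"turn": 0},{"grip": 0.4,"xyz": [0.001,0,-0.0017],"turn": 0},{"grip": 0.4,"xyz": [0.003,0,-0.0052],"turn": 0},{"grip": 0.4,"xyz": [0.015,0,-0.026],"turn": 0},{"grip": 0.4,"xyz": [0.03,0,-0.052],"turn": 0},{"grip": 0.4,"xyz": [0.05,-0.03,-0.09],"turn": 0},{"grip": 0.4,"xyz": [0.09,-0.08,-0.09],"turn": 0},{"grip": 0.4,"xyz": [0.14,-0.12,-0.09],"turn": 0},{"grip": 0.4,"xyz": [0.19,-0.16,-0.09],"turn": 0},{"grip": 0.4,"xyz": [0.23,-0.19,-0.09],"turn": 0},{"grip": 0.4,"xyz": [0.23,-0.19,-0.09],"turn": 0}])

```text
clock: 24.95
tcp_pos: [0.3815, 0.2469, 0.4172]
ee_rot: [-180.0, -0.0, 81.9]
contact_force: [-0.7, -0.3, 0.9]
opening: 0.0264
finger_force: 0.0
```

```bash
python3 go.py
python3 - <<'E'
from rsil import *
capture(5); crops(5,"b2"); kfit(5,True,0); kfit(5,False,75)
E
```

```text
t 24.95 tcp [0.3815 0.2469 0.4172] rot [-1.7996e+02 -2.0000e-02  8.1920e+01] F [-0.7 -0.3  0.9] op 0.0264 q [ 30. -10. 117.   0.  73.  38.]
['side'] x,y,z mm, tilt [-2.  -0.6  0.6 -5.3] 6.6
['top'] x,y,z mm, tilt [-5.4  0.9  1.   2.4] 8.4
['side', 'top'] x,y,z mm, tilt [-3.3 -0.   1.1 -2.3] 20.0
['side'] x,y,z mm, tilt [-4.1  0.4 -0.7 -1.8] 10.1
['top'] x,y,z mm, tilt [-6.7  2.3  0.1  1.9] 9.8
['side', 'top'] x,y,z mm, tilt [-5.4  1.   2.4 -1.1] 23.0
```

View pics/b2.png

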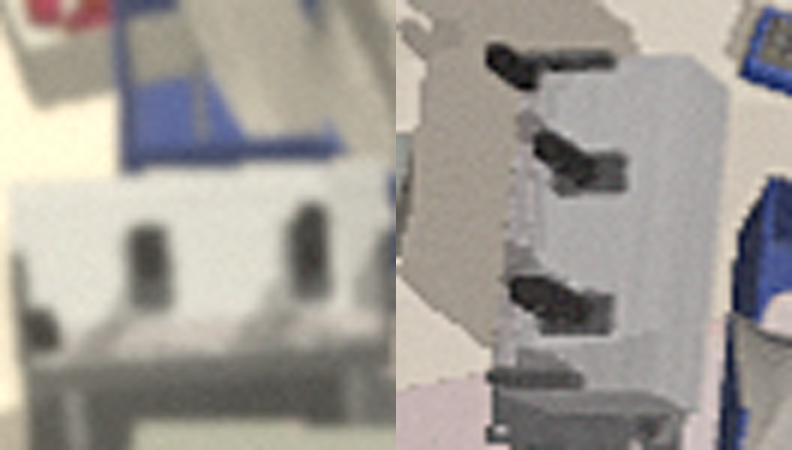

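```bash
python3 rk.py 123.5,74,-40 123.5,4,-40
```

```text
t 25.05 tcp [0.3832 0.2447 0.4171] rot [1.7999e+02 4.0000e-02 8.1690e+01] F [ 0.8  0.4 -1.1] op 0.0263 q [ 29. -10. 117.  -0.  73.  38.]
shift [-0.1615  0.2392  0.0461] turn 0.002
shift [-0.1965  0.2392  0.1068] turn 0.002
```

The view shows both knives standing in their slots with collars on the face (side (220,155) and (246,152); top (294,150) and (292,174)). Next is the keeper post.

carry_out(rows=[{"grip": 0.1,"xyz": [-0.03,0.05,0],"turn": 0},{"grip": 0.1,"xyz": [-0.06,0.1,0],"turn": 0},{"grip": 0.1,"xyz": [-0.09,0.15,0],"turn": 0},{"grip": 0.1,"xyz": [-0.12,0.2,0],"turn": 0},{"grip": 0.1,"xyz": [-0.15,0.2392,0.02],"turn": 0.002},{"grip": 0.1,"xyz": [-0.1615,0.2392,0.046],"turn": 0.002},{"grip": 0.1,"xyz": [-0.1615,0.2392,0.046],"turn": 0.002},{"grip": 0.1,"xyz": [-0.1615,0.2392,0.046],"turn": 0.002}])

```text
clock: 26.05
tcp_pos: [0.5965, 0.0488, 0.3719]
ee_rot: [180.0, -0.0, 81.4]
contact_force: [0.3, -0.1, 0.1]
opening: 0.0394
finger_force: 0.0
```

```bash
python3 rk.py 123.5,74,-40 123.5,30,-40 123.5,4,-40
```

```text
t 26.05 tcp [0.5965 0.0488 0.3719] rot [ 1.7998e+02 -1.0000e-02  8.1370e+01] F [ 0.3 -0.1  0.1] op 0.0394 q [  2.   8. 104.   0.  68.  11.]
shift [ 0.0014 -0.0002  0.0007] turn -0.003
shift [-0.0206 -0.0001  0.0388] turn -0.003
shift [-0.0336 -0.0001  0.0613] turn -0.003
```

carry_out(rows=[{"grip": 0.1,"xyz": [-0.006,0,0.012],"turn": 0},{"grip": 0.1,"xyz": [-0.013,0,0.025],"turn": 0},{"grip": 0.1,"xyz": [-0.02,0,0.038],"turn": 0},{"grip": 0.1,"xyz": [-0.022,0,0.0415],"turn": 0},{"grip": 0.1,"xyz": [-0.022,0,0.0415],"turn": 0}])

```text
clock: 26.68
tcp_pos: [0.5929, 0.0278, 0.3292]
ee_rot: [-179.9, 0.0, 81.5]
contact_force: [-0.6, 0.5, 0.1]
opening: 0.0391
finger_force: 0.0
```

carry_out(rows=[{"grip": 0.1,"xyz": [-0.004,0,0.007],"turn": 0},{"grip": 0.1,"xyz": [-0.008,0,0.0139],"turn": 0},{"grip": 0.1,"xyz": [-0.0115,0,0.02],"turn": 0},{"grip": 0.1,"xyz": [-0.0115,0,0.02],"turn": 0}])

```text
clock: 27.18
tcp_pos: [0.591, 0.0162, 0.3089]
ee_rot: [-179.9, 0.0, 81.4]
contact_force: [1.0, 0.5, -0.5]
opening: 0.0395
finger_force: 0.0
```

carry_out(rows=[{"grip": 0.9,"xyz": [0,0,0],"turn": 0},{"grip": 0.9,"xyz": [0,0,0],"turn": 0},{"grip": 0.9,"xyz": [0,0,0],"turn": 0},{"grip": 0.9,"xyz": [0,0,0],"turn": 0}], grip_force=10)

```text
clock: 27.68
tcp_pos: [0.5919, 0.0165, 0.3102]
ee_rot: [179.9, -0.0, 81.5]
contact_force: [2.7, -0.9, -1.0]
opening: 0.0138
finger_force: 10.0
```

```bash
python3 rk.py 123.5,4,-40 123.5,4,-24
```

```text
t 27.675 tcp [0.5919 0.0165 0.3102] rot [ 1.7988e+02 -1.0000e-02  8.1470e+01] F [ 2.7 -0.9 -1. ] op 0.0138 q [ -1.  11. 108.  -0.  61.   8.]
shift [-0.001  -0.0004 -0.0003] turn -0.002
shift [-0.0148 -0.0003 -0.0083] turn -0.002
```

carry_out(rows=[{"grip": 0.9,"xyz": [-0.0017,0,-0.001],"turn": 0},{"grip": 0.9,"xyz": [-0.0035,0,-0.002],"turn": 0},{"grip": 0.9,"xyz": [-0.0052,0,-0.003],"turn": 0},{"grip": 0.9,"xyz": [-0.0069,0,-0.004],"turn": 0},{"grip": 0.9,"xyz": [-0.0087,0,-0.005],"turn": 0},{"grip": 0.9,"xyz": [-0.0104,0,-0.006],"turn": 0},{"grip": 0.9,"xyz": [-0.0104,0,-0.006],"turn": 0}])

```text
clock: 28.55
tcp_pos: [0.5904, 0.0059, 0.3164]
ee_rot: [179.9, -0.0, 81.5]
contact_force: [4.9, -0.7, -1.4]
opening: 0.0138
finger_force: 10.0
```

```bash
python3 rk.py 123.5,4,-40
```

```text
t 28.55 tcp [0.5904 0.0059 0.3164] rot [179.88  -0.    81.45] F [ 4.9 -0.7 -1.4] op 0.0138 q [ -2.  10. 108.  -0.  62.   7.]
shift [ 0.0097 -0.0004  0.0058] turn -0.002
```

carry_out(rows=[{"grip": 0.9,"xyz": [-0.0017,0,-0.001],"turn": 0},{"grip": 0.9,"xyz": [-0.0035,0,-0.002],"turn": 0},{"grip": 0.9,"xyz": [-0.0052,0,-0.003],"turn": 0},{"grip": 0.9,"xyz": [-0.0065,0,-0.0038],"turn": 0},{"grip": 0.9,"xyz": [-0.0065,0,-0.0038],"turn": 0}])

```text
clock: 29.18
tcp_pos: [0.5897, 0.0013, 0.3188]
ee_rot: [179.9, -0.2, 81.4]
contact_force: [9.3, 7.1, -8.7]
opening: 0.0141
finger_force: 10.0
```

```bash
python3 rk.py 123.5,4,-40
```

```text
t 29.175 tcp [0.5897 0.0013 0.3188] rot [179.88  -0.25  81.43] F [ 9.3  7.1 -8.7] op 0.0141 q [ -2.  10. 108.   0.  62.   6.]
shift [ 0.0144 -0.0004  0.0083] turn -0.002
```

carry_out(rows=[{"grip": 0.2,"xyz": [0,0,0],"turn": 0},{"grip": 0.2,"xyz": [0,0,0],"turn": 0},{"grip": 0.2,"xyz": [0,0,0],"turn": 0},{"grip": 0.2,"xyz": [0.006,0,-0.0104],"turn": 0},{"grip": 0.2,"xyz": [0.016,0,-0.0277],"turn": 0},{"grip": 0.2,"xyz": [0.03,0,-0.052],"turn": 0},{"grip": 0.2,"xyz": [0.045,0,-0.085],"turn": 0},{"grip": 0.2,"xyz": [0.08,-0.05,-0.11],"turn": 0},{"grip": 0.2,"xyz": [0.12,-0.1,-0.11],"turn": 0},{"grip": 0.2,"xyz": [0.16,-0.15,-0.11],"turn": 0},{"grip": 0.2,"xyz": [0.2,-0.19,-0.11],"turn": 0},{"grip": 0.2,"xyz": [0.23,-0.23,-0.11],"turn": 0}])

```text
clock: 30.68
tcp_pos: [0.3938, 0.2634, 0.4317]
ee_rot: [179.9, -0.1, 81.5]
contact_force: [0.2, 0.6, -0.2]
opening: 0.0351
finger_force: 0.0
```

```bash
python3 go.py
python3 - <<'E'
from rsil import *
capture(6); kfit(6,True,0); kfit(6,False,75)
p0=[.4608,-.0233,.1437,-98.43]; P=box(6,7,13.5,59.5)
for t in(0,5,6):
    im={n:cv2.cvtColor(cv2.imread(f"pics/{n}{t}.png"),cv2.COLOR_BGR2GRAY).astype(float) for n in C}
    def cost(v):
        e=0
        for n in C:
            sh=(190,140,40,45) if n=="side" else (270,115,50,35)
            r=render(n,[rack(p0,P+np.array([v[0],123+v[1],2])/1e3)],sh); m=cv2.dilate((r>.02).astype(np.uint8),np.ones((5,5)))>0
            g=im[n][sh[1]:sh[1]+sh[3],sh[0]:sh[0]+sh[2]]; k=(140,90) if n=="side" else (100,60)
            e+=(((np.clip((k[0]-g)/k[1],0,1)-r)**2)*m).sum()
        return e
    s=min((minimize(cost,[x,0],method="Nelder-Mead",options=dict(initial_simplex=[[x,0],[x+4,0],[x,4]])) for x in(-42,-34,-26,-20)),key=lambda s:s.fun)
    print(t,"post x,y",s.x.round(1),round(s.fun,1))
E
```

```text
t 30.675 tcp [0.3938 0.2634 0.4317] rot [ 1.7988e+02 -1.4000e-01  8.1530e+01] F [ 0.2  0.6 -0.2] op 0.0351 q [ 31.  -8. 114.   0.  74.  39.]
['side'] x,y,z mm, tilt [  3.1  -1.1   3.7 -15.1] 12.7
['top'] x,y,z mm, tilt [-5.5  1.6  0.4  0.6] 11.2
['side', 'top'] x,y,z mm, tilt [ 1.9 -0.6  7.2 -7.3] 28.6
['side'] x,y,z mm, tilt [-0.6  0.4  1.4 -4.3] 25.0
['top'] x,y,z mm, tilt [-6.6  2.5  0.7  1.6] 16.9
['side', 'top'] x,y,z mm, tilt [-3.   1.2  3.4 -2.3] 43.5
0 post x,y [-38.7   2.8] 20.7
5 post x,y [-38.5   2.8] 21.7
6 post x,y [-24.3   2.7] 18.2
```

The image puts the post's travel at about 14 mm against 16 mm nominal, and the knives look unmoved. I'll grip the post again more firmly and push to confirm it's at the stop.

carry_out(rows=[{"grip": 0.1,"xyz": [-0.03,0.04,0],"turn": 0},{"grip": 0.1,"xyz": [-0.07,0.08,0],"turn": 0},{"grip": 0.1,"xyz": [-0.11,0.13,0],"turn": 0},{"grip": 0.1,"xyz": [-0.15,0.18,0],"turn": 0},{"grip": 0.1,"xyz": [-0.185,0.229,0.025],"turn": 0},{"grip": 0.1,"xyz": [-0.2,0.229,0.058],"turn": 0},{"grip": 0.1,"xyz": [-0.208,0.229,0.072],"turn": 0},{"grip": 0.1,"xyz": [-0.208,0.229,0.072],"turn": 0},{"grip": 0.1,"xyz": [-0.208,0.229,0.072],"turn": 0}])

```text
clock: 31.9
tcp_pos: [0.5914, 0.0225, 0.3595]
ee_rot: [179.9, -0.0, 81.5]
contact_force: [0.5, -0.4, -0.2]
opening: 0.0397
finger_force: 0.0
```

```bash
python3 rk.py 124.5,30,-25 124.5,4,-25
```

```text
t 31.9 tcp [0.5914 0.0225 0.3595] rot [ 1.7985e+02 -4.0000e-02  8.1510e+01] F [ 0.5 -0.4 -0.2] op 0.0397 q [ -0.   8. 105.   0.  67.   8.]
shift [-0.0068  0.002   0.019 ] turn -0.001
shift [-0.0198  0.0019  0.0415] turn -0.001
```

carry_out(rows=[{"grip": 0.1,"xyz": [-0.0035,0.002,0.01],"turn": 0},{"grip": 0.1,"xyz": [-0.0068,0.002,0.019],"turn": 0},{"grip": 0.1,"xyz": [-0.012,0.002,0.028],"turn": 0},{"grip": 0.1,"xyz": [-0.017,0.002,0.0365],"turn": 0},{"grip": 0.1,"xyz": [-0.0198,0.002,0.0415],"turn": 0},{"grip": 0.1,"xyz": [-0.0198,0.002,0.0415],"turn": 0},{"grip": 0.9,"xyz": [-0.0198,0.002,0.0415],"turn": 0},{"grip": 0.9,"xyz": [-0.0198,0.002,0.0415],"turn": 0},{"grip": 0.9,"xyz": [-0.0198,0.002,0.0415],"turn": 0},{"grip": 0.9,"xyz": [-0.0198,0.002,0.0415],"turn": 0}], grip_force=30)

```text
clock: 33.15
tcp_pos: [0.5902, 0.0021, 0.3168]
ee_rot: [180.0, -0.0, 81.5]
contact_force: [-2.4, 0.9, 4.1]
opening: 0.0138
finger_force: 30.7
```

carry_out(rows=[{"grip": 0.9,"xyz": [-0.001,0,-0.0006],"turn": 0},{"grip": 0.9,"xyz": [-0.0025,0,-0.0014],"turn": 0},{"grip": 0.9,"xyz": [-0.0025,0,-0.0014],"turn": 0}])

```text
clock: 33.52
tcp_pos: [0.5901, 0.0011, 0.317]
ee_rot: [180.0, -0.3, 81.4]
contact_force: [2.4, 9.0, -1.1]
opening: 0.0133
finger_force: 30.6
```

carry_out(rows=[{"grip": 0.9,"xyz": [-0.001,0,-0.0006],"turn": 0},{"grip": 0.9,"xyz": [-0.0025,0,-0.0014],"turn": 0},{"grip": 0.9,"xyz": [-0.0025,0,-0.0014],"turn": 0}])

```text
clock: 33.9
tcp_pos: [0.5899, 0.0003, 0.3172]
ee_rot: [180.0, -0.5, 81.4]
contact_force: [7.1, 17.1, -8.2]
opening: 0.0136
finger_force: 30.5
```

Under 19 N it holds hard, and its travel works out to 16 mm, so the keeper is closed. I'll release, retreat and hand in.

carry_out(rows=[{"grip": 0.9,"xyz": [0.004,0,0.0022],"turn": 0},{"grip": 0.2,"xyz": [0.004,0,0.0022],"turn": 0},{"grip": 0.2,"xyz": [0.004,0,0.0022],"turn": 0},{"grip": 0.2,"xyz": [0.004,0,0.0022],"turn": 0},{"grip": 0.2,"xyz": [0.01,0,-0.01],"turn": 0},{"grip": 0.2,"xyz": [0.02,0,-0.0277],"turn": 0},{"grip": 0.2,"xyz": [0.034,0,-0.052],"turn": 0},{"grip": 0.2,"xyz": [0.05,0,-0.085],"turn": 0},{"grip": 0.2,"xyz": [0.08,-0.05,-0.11],"turn": 0},{"grip": 0.2,"xyz": [0.12,-0.1,-0.11],"turn": 0},{"grip": 0.2,"xyz": [0.16,-0.15,-0.11],"turn": 0},{"grip": 0.2,"xyz": [0.2,-0.19,-0.11],"turn": 0}])

```text
clock: 35.4
tcp_pos: [0.4297, 0.2243, 0.431]
ee_rot: [179.8, -0.1, 81.4]
contact_force: [0.4, 1.0, 0.1]
opening: 0.0352
finger_force: 0.0
```

Run:
```python
from rsil import *
from cell import *
capture(7); kfit(7,True,0); kfit(7,False,75)
a=[cv2.absdiff(cv2.imread("pics/top6.png"),cv2.imread("pics/top7.png"))[125:190,278:315].max(2)][0]
print("top diff",a.max(),(a>40).sum())
P=box(6,7,13.5,59.5); p0=[.4608,-.0233,.1437,-98.43]
for t in(0,6,7):
    g=cv2.cvtColor(cv2.imread(f"pics/top{t}.png"),cv2.COLOR_BGR2GRAY)
    m=(g[120:145,272:312]<50); y,x=np.nonzero(m); print(t,"post dark centroid",x.mean()+272,y.mean()+120,m.sum())
```

```text
['side'] x,y,z mm, tilt [-4.8 12.1 11.1 -8.3] 75.4
['top'] x,y,z mm, tilt [-5.1  1.5  0.4  0.4] 10.1
['side', 'top'] x,y,z mm, tilt [ 0.1  0.9  1.2 -5.6] 110.6
['side'] x,y,z mm, tilt [  1.7   1.5 -12.4  -4.2] 21.4
['top'] x,y,z mm, tilt [-5.7  2.1  0.5  1. ] 17.0
['side', 'top'] x,y,z mm, tilt [-1.9  0.7  4.6 -2.1] 40.9
top diff 35 0
0 post dark centroid 286.5660377358491 132.60377358490567 53
6 post dark centroid 289.76 133.24 50
7 post dark centroid 289.8 133.26666666666668 45
```

My release row eased back while still gripping, and may have dragged the keeper a fraction of a millimetre. I'll push it home once more and release it under load.

carry_out(rows=[{"grip": 0.1,"xyz": [-0.04,0.04,0],"turn": 0},{"grip": 0.1,"xyz": [-0.08,0.09,0],"turn": 0},{"grip": 0.1,"xyz": [-0.12,0.14,0],"turn": 0},{"grip": 0.1,"xyz": [-0.15,0.19,0.025],"turn": 0},{"grip": 0.1,"xyz": [-0.166,0.19,0.058],"turn": 0},{"grip": 0.1,"xyz": [-0.174,0.19,0.072],"turn": 0},{"grip": 0.1,"xyz": [-0.174,0.19,0.072],"turn": 0},{"grip": 0.1,"xyz": [-0.174,0.19,0.072],"turn": 0}])

```text
clock: 36.5
tcp_pos: [0.5936, 0.0233, 0.3588]
ee_rot: [179.8, -0.0, 81.5]
contact_force: [-0.1, 0.3, -0.5]
opening: 0.0398
finger_force: 0.0
```

```bash
python3 rk.py 124.5,30,-26 124.5,4,-26
```

```text
t 36.5 tcp [0.5936 0.0233 0.3588] rot [ 1.7985e+02 -4.0000e-02  8.1510e+01] F [-0.1  0.3 -0.5] op 0.0398 q [ -0.   8. 105.   0.  67.   8.]
shift [-0.007  -0.0001  0.0187] turn -0.001
shift [-0.02   -0.0001  0.0412] turn -0.001
```

carry_out(rows=[{"grip": 0.1,"xyz": [-0.0035,0,0.01],"turn": 0},{"grip": 0.1,"xyz": [-0.007,0,0.0187],"turn": 0},{"grip": 0.1,"xyz": [-0.012,0,0.0275],"turn": 0},{"grip": 0.1,"xyz": [-0.017,0,0.036],"turn": 0},{"grip": 0.1,"xyz": [-0.02,0,0.041],"turn": 0},{"grip": 0.1,"xyz": [-0.02,0,0.041],"turn": 0},{"grip": 0.9,"xyz": [-0.02,0,0.041],"turn": 0},{"grip": 0.9,"xyz": [-0.02,0,0.041],"turn": 0},{"grip": 0.9,"xyz": [-0.02,0,0.041],"turn": 0},{"grip": 0.9,"xyz": [-0.02,0,0.041],"turn": 0}], grip_force=15)

```text
clock: 37.75
tcp_pos: [0.5904, 0.003, 0.3164]
ee_rot: [180.0, -0.0, 81.5]
contact_force: [-1.0, 2.6, 3.3]
opening: 0.0138
finger_force: 15.3
```

carry_out(rows=[{"grip": 0.9,"xyz": [-0.0017,0,-0.001],"turn": 0},{"grip": 0.9,"xyz": [-0.0035,0,-0.002],"turn": 0},{"grip": 0.9,"xyz": [-0.0035,0,-0.002],"turn": 0}])

```text
clock: 38.12
tcp_pos: [0.5901, 0.0015, 0.3169]
ee_rot: [180.0, -0.3, 81.4]
contact_force: [3.9, 11.3, -5.1]
opening: 0.0134
finger_force: 15.3
```

carry_out(rows=[{"grip": 0.2,"xyz": [0,0,0],"turn": 0},{"grip": 0.2,"xyz": [0,0,0],"turn": 0},{"grip": 0.2,"xyz": [0,0,0],"turn": 0},{"grip": 0.2,"xyz": [0.006,0,-0.0104],"turn": 0},{"grip": 0.2,"xyz": [0.016,0,-0.0277],"turn": 0},{"grip": 0.2,"xyz": [0.03,0,-0.052],"turn": 0},{"grip": 0.2,"xyz": [0.045,0,-0.085],"turn": 0},{"grip": 0.2,"xyz": [0.08,-0.05,-0.11],"turn": 0},{"grip": 0.2,"xyz": [0.12,-0.1,-0.11],"turn": 0},{"grip": 0.2,"xyz": [0.16,-0.15,-0.11],"turn": 0},{"grip": 0.2,"xyz": [0.2,-0.19,-0.11],"turn": 0},{"grip": 0.2,"xyz": [0.2,-0.19,-0.11],"turn": 0}])

```text
clock: 39.62
tcp_pos: [0.4291, 0.2284, 0.4298]
ee_rot: [179.9, -0.1, 81.8]
contact_force: [0.4, -1.1, 0.0]
opening: 0.0352
finger_force: 0.0
```

Run:
```python
from cell import *
print(get_obs()["qvel"].round(1)); print(job_done())
```

```text
[-3.7  1.4 -1.1 -2.4 -0.9 -1.9]
the job is handed in; nothing more can be done
None
```

I handed the job in at about 40 s: both knives are in their own slots with collars seated, judging by wrist force and the camera fits, and the keeper is pushed up to its stop over them (no verdict came back).

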